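# Tip an armrest core into the drilling jig and clamp it

### The job

The wooden armrest core stands on its long edge on the drilling jig's base board and has to be clamped for drilling, flat underside (the face with the two marked holes) up. Push on that flat face near its top so that the core tips over onto its rounded face, push it home along the board until it lies flush against both the long back fence and the short end stop, and only then push the toggle clamp's handle down as far as it goes. Work with the fingertips only: nothing is to be gripped or lifted, and everything else on the bench stays where it is.

Things in the scene. Friction and masses are not known exactly. Their poses are not given: they have to be found in the camera images.
- core: armrest core: beech block 200 mm long (its y), 76 mm wide (z), 34 mm thick (x), 0.3 to 0.45 kg; stands at first on a long edge, z up, on the jig's board. Origin: middle of that edge. x points out of the flat underside (two dark hole marks), at first towards the robot; clamped, x points up. The face at -x has its long edges rounded, 8 mm radius. It topples that way once tilted 13 degrees.
- core_mid (a point): centre of the armrest core, 38 mm from the long edges and 17 mm from each face; same axes as the core.
- jig: drilling jig, fixed: white base board 220 mm (x) by 430 mm (y from -195 to +235 mm), 18 mm thick; origin on the bench top under it; x points away from the robot to the back fence, y left. Fence: bar with its face at x = +80 mm, y -195 to +105 mm. End stop: bar with its face at y = +100 mm, x +5 to +75 mm. Both stand 22 mm above the board. A horizontal toggle clamp stands behind the end stop.
- jig_home (a point): where the centre of the armrest core lies when the core is flat and flush with the back fence and the end stop: in the jig's frame at (42, 0, 35) mm; same axes as the jig.
- clamp_pivot (a point): pivot of the clamp handle, in the jig's frame at (42, 160, 60) mm; the hinge axis is the jig's x axis; same axes as the jig.
- clamp_handle (a joint): angle of the clamp handle above its clamped position, rad: 0 = fully down (about level, pointing to the jig's +y), 0.9 to 1.05 at the start (pointing up and to +y). It stays where it is left and takes some 2 to 6 N to push at the grip. The pressing arm comes down with it onto the core's end.
- handle_grip (a point): point on the handle's round black grip (18 mm thick, 86 mm long), on the side that faces up when clamped: in the handle's frame 85 mm from the pivot along the handle and 18 mm off that line; about 78 mm above the bench when clamped. It moves with the handle.
- clamp_arm: the clamp's pressing arm: two flat steel bars, 92 mm long from its pivot, with a rubber-tipped spindle that comes down on the core's upper face 43 mm in from the end stop; it is moved only by the handle. Origin on its pivot, in the jig's frame at (42, 135, 66) mm. Open, it points up, to about 160 mm above the bench.
- head_core_mid (a point): headrest core: shorter wooden block (130 x 34 x 76 mm high) standing on edge on the table left of the jig, not on its board; the point is its centre. Leave alone.
- nut_tin: small open steel tin of T-nuts, 52 mm across, 45 mm high, standing on the jig's base board beside the clamp; origin at the centre of its underside. Leave alone.
- thread_cone_mid (a point): cone of black thread, 165 mm high, standing left of the jig; point on its axis 80 mm up. Leave alone.
- glue_can_mid (a point): pale can with a paper band, 80 mm across, 110 mm high, left of the jig; the point is its centre. Leave alone.
- screwdriver: screwdriver with a yellow handle lying on the table right of the jig; origin on its underside. Leave alone.
- drill_mid (a point): grey cordless drill standing on its battery, 205 mm high, at the left; point 100 mm above its foot. Leave alone.
- tub_mid (a point): clear plastic tub of metal clips, 200 x 150 x 100 mm, at the right; the point is its centre. Leave alone.

How it is judged:
On the way, in this order (a step that is already met when the one before it is completed fails the run):
1. the armrest core lies flat on the jig's board, underside up (angle between core's own x axis and vertical below 0.06 rad and height (world z) of core_mid below 0.04 m), for 0.2 s.
2. the core is flush against back fence and end stop, the clamp still open (x of core_mid in the frame of jig_home between -0.004 and 0.004 m and y of core_mid in the frame of jig_home between -0.004 and 0.004 m and angle between the y axis of core and the y axis of jig, either way round below 0.04 rad and angle between core's own x axis and vertical below 0.06 rad and value of joint clamp_handle above 0.5 rad), for 0.1 s.
3. the clamp handle is fully down and the arm presses on the core (value of joint clamp_handle below 0.1 rad and contact force between clamp_arm and core above 2 N), for 0.2 s.
At the end, for the whole second after the job is handed in: The core lies flat on the jig's board, underside up (within 3.4 degrees), within 5 mm and 2.3 degrees of its place flush against the back fence and end stop; the clamp handle is down (below 0.1 rad), its arm presses on the core with over 2 N, and the core is at rest (all of step 1 and all of step 3 and x of core_mid in the frame of jig_home between -0.005 and 0.005 m and y of core_mid in the frame of jig_home between -0.005 and 0.005 m and angle between the y axis of core and the y axis of jig, either way round below 0.04 rad and height (world z) of core_mid above 0.03 m and linear speed of core below 0.02 m/s); the robot touches nothing.
It fails at once if the armrest core is lifted off the board (height (world z) of core_mid above 0.07 m or (angle between core's own x axis and vertical below 0.3 rad and height (world z) of core_mid above 0.055 m)).
It fails at once if another thing on the bench is moved by more than 15 mm or knocked over (distance of any of head_core_mid, nut_tin, thread_cone_mid, glue_can_mid, screwdriver, drill_mid, tub_mid from where it was at the start of the episode above 0.015 m or angle between nut_tin's own z axis and vertical above 0.3 rad).
It also fails if it takes over 61 s, if anything falls off the work surface, if the arm or the gripper's body presses on something with over 40 N, if the wrist force passes 120 N, or if a joint passes its speed limit or range.

### The arm

A 6-joint arm with a two-finger parallel gripper is mounted at the origin on the work surface. World frame = base frame: x ahead of the robot, y to its left, z up, the work surface at z = 0. Lengths are in m, angles in rad, forces in N, time in s.
With the tool pointing down it reaches from about 0.35 to 0.875 m from the base axis. Payload 4.2 kg.
Tool frame: the origin (TCP) lies at the very end of the fingers, on their centre line; the grasp point (between the pads) lies 19 mm behind it; x points along the fingers, y is the direction in which the jaws open and shut, and the axes are right-handed (so a half turn about x gives the same grasp; the last joint's range is limited). The gripper opens to 87 mm and grips with 3 to 60 N. Pads are 19 mm wide; open, the fingers measure 117 mm over their backs; the gripper's body (75 mm by 190 mm) begins 51 mm behind the grasp point.
Start: joints at [0.259, 0.385, 0.008, 0, -1.194, -0.259], TCP at [0.625, 0, 0.197] pointing down, gripper open.
Joint ranges: [-3.14, 3.14], [-1.21, 2.06], [-1.07, 1.41], [-3.16, 2.05], [-2.99, -0.16], [-3.1, 3.1]. Speed limits (rad/s): [2.79, 2.79, 3.14, 3.14, 3.14, 3.14].

### API

Orientations are given as a rotation vector (axis times angle).
In Python, from plant import * gives the robot as it stands.
- The arm moves only by the tool apply_moves, never from a script. Its argument "motion" is text: rows parted by semicolons, each of 7 numbers parted by spaces: the turn, a rotation vector about the world's x, y, z in rad, then the shift along the world's x, y, z in mm, then the gripper command: -1 is shut, 1 is fully open, values between are in proportion. A call has 1 to 5 rows; each row shifts and turns the commanded pose from where the row before left it; what a row does not reach is not made up. A row lasts 1/8 s, in which the tool goes at most 62.5 mm and 10.7 degrees, less where a joint would pass 70% of its speed; a pose out of reach is approached as far as the arm can. A call is refused whole if a number of a shift passes 62.5 or a number of a turn 0.188, either way. A call with a gripper value outside its range is refused whole. The fingers move at their own pace and stop on an object; "squeeze" is the grip in N (left out, the last holds). Time passes only in rows, so rows that do not move let the fingers close. It gives the time, the measured TCP pose, the force and the opening at its end, in the units of the state.
- sense(): the state, without advancing time (a new reading comes with each control period).
- capture(name): name is "scene" or "side" or "wrist"; returns (picture, depth): 400x640x3 uint8, blue, green, red; 400x640 float32, m along the optical axis (not along the pixel's ray), 0 where there is no reading.
- get_calibration(name): a dict with "fx", "fy", "cx", "cy" (pixels), "distortion" ([k1, k2, p1, p2, k3] as OpenCV has them; the pictures are not rectified), "extrinsics" (4x4, takes a point from camera to world coordinates); the wrist camera has in their place "mount" (4x4, takes a point from camera to tool coordinates, whose origin is the TCP and whose axes are the tool frame's). Camera axes: x right, y down, z forward; pixel columns grow to the right and rows downward; lengths in m; the calibration is good to about 2 mm. A picture is of the moment at which its call begins: read the wrist's pose just before it. get_calibration takes no time and is no camera call.
- finish_job(): hands the job in, once; it reports no verdict.
The state is a dict: "time": time; "q": joint angles; "qd": joint speeds; "joint_efforts": joint torques, N m; "tool_pos": TCP position; "tool_rot": TCP orientation; "contact_force": force on the tool from outside, world axes, zero at the start; "moment": the same for the moment, N m; "width": opening from 0.0 (shut) to 1.0 (fully open).
Only numpy, scipy, OpenCV 4.12 (cv2) and the standard library are available. Lean on these libraries where they do the work, as an engineer would, in place of code of your own. Each camera call takes 0.05 s, during which the arm holds its last target.

## Working session

There is one attempt and no reset: what is moved stays moved. The work goes in short steps, Python scripts to look and compute and a tool call to move; the robot and the scene stay as the last step left them, time stands still between calls to the robot, and variables do not carry over. Pictures are saved under pics/ and viewed, and the job is handed in when it is done.

Besides the shell and the picture viewer there is one more tool, called after "Emit:" by a JSON object that holds its "fn" and its "kwargs", one argument or row to a line. apply_moves: Moves the arm, as the interface text tells. Its arguments: {"type":"object","properties":{"motion":{"type":"string"},"squeeze":{"type":"number"}},"required":["motion"]}

```bash
mkdir -p pics; ls; python3 - <<'E'
from plant import *
import cv2
print(sense())
for n in ["scene","side","wrist"]:
    p,d=capture(n); cv2.imwrite(f"pics/{n}0.png",p)
    import numpy as np
    np.save(f"pics/{n}0.npy",d)
    print(n,get_calibration(n))
E
```

```text
pics
{'time': 0.0, 'q': array([ 2.58586433e-01,  3.85551550e-01,  6.61624781e-03, -5.28555237e-04,
       -1.19396887e+00, -2.58592885e-01]), 'qd': array([ 0.00012583, -0.00014828,  0.00038404, -0.00197704, -0.00087586,
        0.00083136]), 'joint_efforts': array([ 5.69075401e-04, -3.90661991e+01,  1.87403029e+01,  4.22001421e+00,
        1.09914420e-02, -1.81494070e-04]), 'tool_pos': array([6.24341140e-01, 1.67966069e-05, 1.95654537e-01]), 'tool_rot': array([-1.20807476,  1.21093497,  1.21061381]), 'contact_force': array([ 0.51124168, -0.69575403,  0.2825987 ]), 'moment': array([ 0.02042276, -0.04092451, -0.03738947]), 'width': 0.9997567429227}
scene {'fx': 362.09280178225725, 'fy': 362.09280178225725, 'cx': 318.82236171515564, 'cy': 204.06246217423276, 'distortion': array([-0.0326061,  0.       ,  0.       ,  0.       ,  0.       ]), 'extrinsics': array([[ 0.62119125,  0.58246637, -0.52426555,  1.09977719],
       [ 0.7835581 , -0.47238541,  0.40359475, -0.44736912],
       [-0.01257503, -0.66150205, -0.74983792,  0.95263444],
       [ 0.        ,  0.        ,  0.        ,  1.    
[... 308 characters left out ...]
194835,  0.68294393, -1.23067283],
       [-0.00160563, -0.7335483 , -0.67963543,  1.30990376],
       [ 0.        ,  0.        ,  0.        ,  1.        ]])}
wrist {'fx': 286.9732294031182, 'fy': 286.9732294031182, 'cx': 320.9865512317163, 'cy': 199.27434187169305, 'distortion': array([0.00828653, 0.        , 0.        , 0.        , 0.        ]), 'mount': array([[-1.46294563e-04, -2.46180907e-01,  9.69223885e-01,
        -1.87950335e-01],
       [ 9.99998157e-01,  1.81963351e-03,  6.13122861e-04,
         1.36291793e-03],
       [-1.91457140e-03,  9.69222188e-01,  2.46180187e-01,
        -6.69588228e-02],
       [ 0.00000000e+00,  0.00000000e+00,  0.00000000e+00,
         1.00000000e+00]])}
```

View pics/scene0.png

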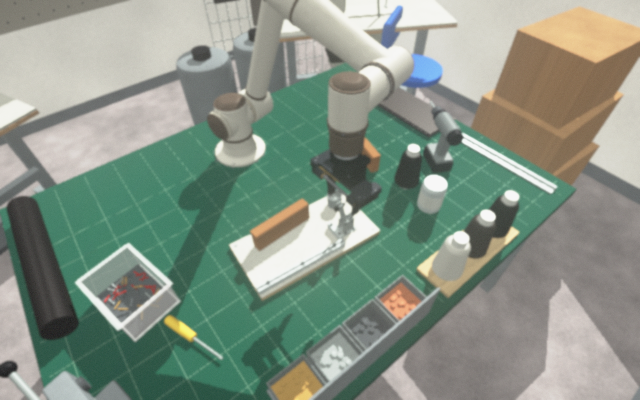

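View pics/side0.png

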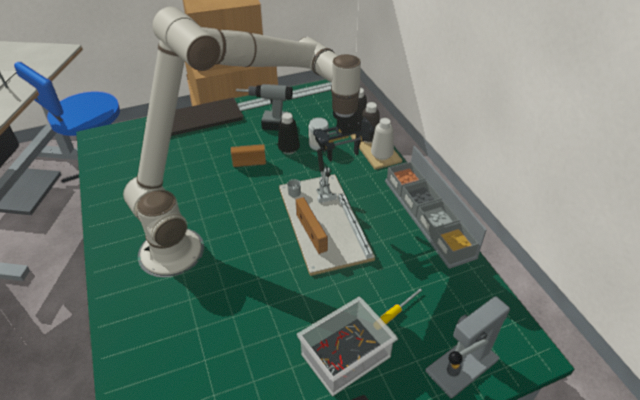

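View pics/wrist0.png

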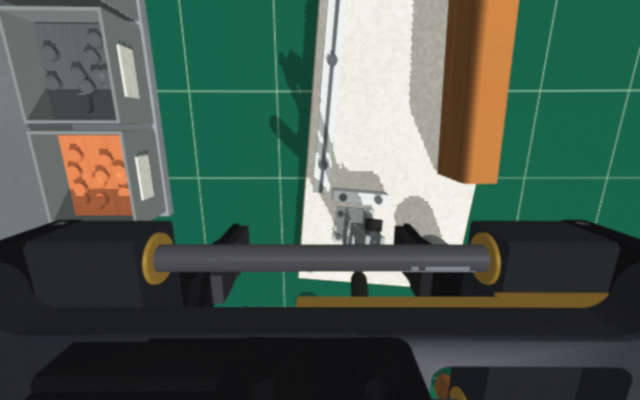

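```bash
cat > h.py <<'E'
import cv2, numpy as np
from scipy.spatial.transform import Rotation as R
from plant import *
def ext(n,s=None):
    c=get_calibration(n)
    if n!="wrist": return c,np.array(c["extrinsics"])
    T=np.eye(4);T[:3,:3]=R.from_rotvec(s["tool_rot"]).as_matrix();T[:3,3]=s["tool_pos"]
    return c,T@c["mount"]
def rays(n,uv,s=None):
    c,T=ext(n,s)
    K=np.array([[c["fx"],0,c["cx"]],[0,c["fy"],c["cy"]],[0,0,1]])
    p=cv2.undistortPoints(np.array(uv,float).reshape(-1,1,2),K,np.array(c["distortion"])).reshape(-1,2)
    d=np.c_[p,np.ones(len(p))]@T[:3,:3].T
    return T[:3,3],d
def plane(n,uv,z,s=None):
    o,d=rays(n,uv,s); return o+d*((z-o[2])/d[:,2])[:,None]
def cloud(n,D,s=None):
    h,w=D.shape; u,v=np.meshgrid(np.arange(w),np.arange(h))
    o,d=rays(n,np.c_[u.ravel(),v.ravel()],s)
    return (o+d*D.ravel()[:,None]).reshape(h,w,3)
E
python3 - <<'E'
from h import *
for n,(a,b,c,d) in dict(side=(160,300,260,400),scene=(160,310,210,400)).items():
    p=cv2.imread(f"pics/{n}0.png")[a:b,c:d]
    cv2.imwrite(f"pics/{n}0z.png",cv2.resize(p,None,fx=4,fy=4,interpolation=cv2.INTER_CUBIC))
for n in ["side","scene"]:
    p=cv2.imread(f"pics/{n}0.png");D=np.load(f"pics/{n}0.npy");C=cloud(n,D)
    hsv=cv2.cvtColor(p,cv2.COLOR_BGR2HSV)
    ok=(D>0)&(C[...,0]>.3)&(C[...,0]<1)&(C[...,1]>-.4)&(C[...,1]<.4)
    w=ok&(abs(C[...,2]-.018)<.008)&(hsv[...,1]<70)&(hsv[...,2]>130)
    k,l,st,_=cv2.connectedComponentsWithStats(w.astype(np.uint8)); 
    i=1+st[1:,4].argmax(); m=l==i
    pts=C[m]; print(n,"board",m.sum(),"z",np.median(pts[:,2]),pts.min(0),pts.max(0))
    r=cv2.minAreaRect((pts[:,:2]*1000).astype(np.float32)); print(r, cv2.boxPoints(r))
    o=ok&(hsv[...,0]<20)&(hsv[...,1]>100)&(C[...,2]>.02)&(C[...,2]<.13)
    k,l,st,_=cv2.connectedComponentsWithStats(o.astype(np.uint8))
    for i in range(1,k):
        if st[i,4]>60:
            q=C[l==i];print(" wood",st[i],q.min(0).round(3),q.max(0).round(3))
            t=q[q[:,2]>np.percentile(q[:,2],98)-.004]; rr=cv2.minAreaRect((t[:,:2]*1000).astype(np.float32)); print("  top",len(t),np.median(t[:,2]),rr)
E
```

```text
side board 1887 z 0.020055054039715525 [ 0.50129375 -0.29101311  0.01018853] [0.61250286 0.15481064 0.02598488]
((561.2037353515625, -67.41755676269531), (106.51192474365234, 447.9494323730469), 2.9568893909454346) [[ 496.46503  153.51178]
 [ 519.5723  -293.84125]
 [ 625.94244 -288.3469 ]
 [ 602.83514  159.00613]]
 wood [231 145  34  19 541] [0.307 0.306 0.02 ] [0.435 0.379 0.088]
  top 58 0.08086094964301471 ((371.2410583496094, 341.7256164550781), (36.638694763183594, 125.76834106445312), 76.78939819335938)
 wood [395 169  23  15 216] [ 0.836 -0.064  0.038] [0.928 0.04  0.081]
  top 15 0.05788975764889859 ((886.1701049804688, -17.72496795654297), (85.72789001464844, 60.84111022949219), 52.65592956542969)
 wood [296 198  31  55 783] [ 0.444 -0.215  0.02 ] [ 0.483 -0.007  0.103]
  top 114 0.09893869756998508 ((461.7491760253906, -116.62384796142578), (28.718307495117188, 191.49880981445312), 1.0988298654556274)
scene board 5076 z 0.017421456178726258 [ 0.40130635 -0.28932702  0.01003209] [0.65719818 0.14695665 0.02598557]
((529.2450561523438, -65.71119689941406), (430.1541442871094, 
[... 255 characters left out ...]
94, 344.1134338378906), (30.299776077270508, 106.8499526977539), 76.19501495361328)
 wood [251 200  56  38 542] [ 0.446 -0.212  0.086] [ 0.485 -0.013  0.097]
  top 318 0.09355545898542406 ((465.646240234375, -112.79161834716797), (32.30714797973633, 198.8350830078125), 2.142481565475464)
 wood [381 284  39  35 715] [ 0.839 -0.044  0.038] [0.913 0.037 0.055]
  top 173 0.050457771188395895 ((881.9834594726562, -5.592567443847656), (61.118080139160156, 71.20008087158203), 0.3608022630214691)
 wood [272 363  50  37 863] [ 0.839 -0.399  0.04 ] [ 0.912 -0.304  0.055]
  top 191 0.04999283151827727 ((868.7449340820312, -351.94146728515625), (45.442298889160156, 80.87310028076172), 2.496319532394409)
```

View pics/side0z.png

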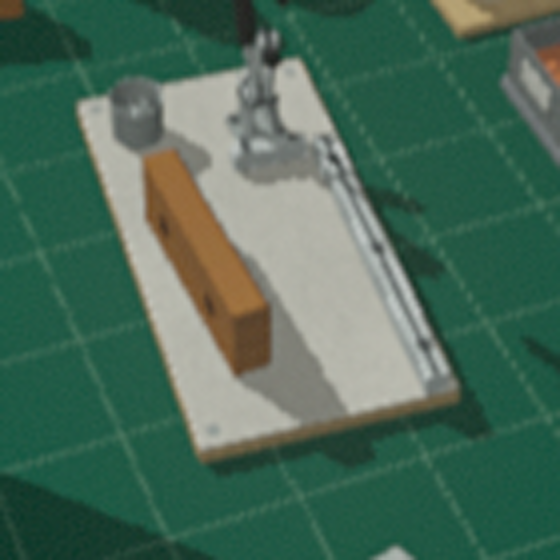

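View pics/scene0z.png

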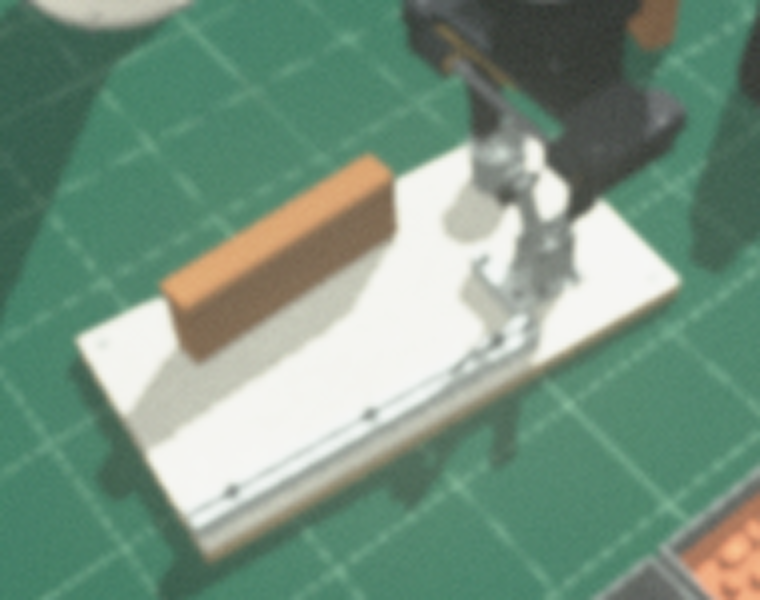

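```bash
python3 - <<'E'
from h import *
s=np.array([[80,103],[200,450],[455,390],[300,60]])/4.+[260,160]
a=plane("side",s,.018)*1000
c=np.array([[78,342],[210,546],[680,282]])/4.+[210,160]
b=plane("scene",c,.018)*1000
print(a.round(1)[:,:2]);print(b.round(1)[:,:2])
def ang(p,q): return np.degrees(np.arctan2(*( (q-p)[:2])))
print(ang(a[1],a[0]),ang(a[2],a[3]),ang(b[1],b[2]))
print(np.linalg.norm(a[0]-a[1]),np.linalg.norm(a[2]-a[1]),np.linalg.norm(b[1]-b[2]),np.linalg.norm(b[0]-b[1]))
# core top: side corners (z=.094)
s=np.array([[145,160],[178,152],[270,295],[233,317]])/4.+[260,160]
print(plane("side",s,.094).round(4)*1000)
s=np.array([[162,290],[372,154],[392,174],[186,309]])/4.+[210,160]
print(plane("scene",s,.094).round(4)*1000)
E
```

```text
[[ 441.2  154.1]
 [ 400.8 -272.8]
 [ 616.6 -291.8]
 [ 658.1  134.8]]
[[ 405.5 -270.5]
 [ 618.8 -283.9]
 [ 659.9  138.4]]
5.404734232678485 5.5509987953276445 5.56645545216814
428.80130968022365 216.68542632113554 424.33500840309586 213.69840846358443
[[ 447.8  -17.6   94. ]
 [ 477.7  -18.7   94. ]
 [ 488.7 -202.9   94. ]
 [ 452.3 -214.    94. ]]
[[ 459.9 -212.8   94. ]
 [ 448.8   -9.9   94. ]
 [ 476.   -10.4   94. ]
 [ 486.  -208.2   94. ]]
```

```bash
python3 - <<'E'
from h import *
C={n:cloud(n,np.load(f"pics/{n}0.npy")) for n in ["side","scene"]}
for n,u,v in [("side",289,117),("scene",413,150),("side",318,124),("scene",434,182),("side",294,185),("scene",334,196),("side",248,155),("side",270,100),("scene",440,135),("side",324,170),("side",324,160),("side",322,148),("scene",338,195),("scene",345,205)]:
    q=C[n][v-2:v+3,u-2:u+3].reshape(-1,3); print(n,u,v,np.median(q,0).round(3))
# fence/stop: points with z>.032 in board area, jig frame approx
th=np.radians(-5.45); xj=np.array([np.cos(th),np.sin(th)]); yj=np.array([-xj[1],xj[0]])
o=np.array([529.5,-67])/1000-.02*yj
print("origin",o)
for n in C:
    P=C[n].reshape(-1,3); q=np.c_[(P[:,:2]-o)@xj,(P[:,:2]-o)@yj,P[:,2]]*1000
    m=(q[:,2]>30)&(q[:,2]<50)&(q[:,1]>-180)&(q[:,1]<90)&(q[:,0]>60)&(q[:,0]<140)
    for a,b in [(-180,-90),(-90,0),(0,90)]:
        t=q[m&(q[:,1]>a)&(q[:,1]<b)]; print(n,"fence",a,len(t),np.percentile(t,[5,25,50,75,95],axis=0)[:,0].round(1))
    m=(q[:,2]>20)&(q[:,2]<180)&(q[:,1]>95)&(q[:,1]<300)&(q[:,0]>-20)&(q[:,0]<100)
    for a in range(95,300,15):
        t=q[m&(q[:,1]>a)&(q[:,1]<a+15)]
        if len(t)>3: print(n,"clamp y",a,len(t),"x",np.percentile(t[:,0],[5,50,95]).round(),"z",np.percentile(t[:,2],[5,50,95]).round())
E
```

```text
side 289 117 [0.556 0.367 0.165]
scene 413 150 [0.557 0.371 0.164]
side 318 124 [0.673 0.35  0.112]
scene 434 182 [0.671 0.36  0.109]
side 294 185 [0.482 0.105 0.05 ]
scene 334 196 [0.468 0.104 0.046]
side 248 155 [0.369 0.332 0.055]
side 270 100 [0.538 0.546 0.137]
scene 440 135 [0.457 0.685 0.001]
side 324 170 [0.578 0.035 0.147]
side 324 160 [0.66  0.249 0.002]
side 322 148 [ 0.539 -0.028  0.301]
scene 338 195 [0.476 0.118 0.045]
scene 345 205 [0.512 0.12  0.018]
origin [ 0.52760046 -0.08690959]
side fence -180 149 [79.7 82.8 88.1 94.3 98.8]
side fence -90 126 [79.6 81.4 88.2 93.7 98.2]
side fence 0 117 [77.8 81.  85.9 92.1 96.3]
side clamp y 95 159 x [ 1. 41. 82.] z [ 21.  37. 144.]
side clamp y 110 70 x [-13.  35.  70.] z [ 22.  48. 158.]
side clamp y 125 118 x [-4. 35. 85.] z [ 21.  62. 145.]
side clamp y 140 75 x [-10.  39.  92.] z [20. 27. 87.]
side clamp y 155 75 x [-12.  27.  85.] z [21. 26. 83.]
side clamp y 170 63 x [-16.  37.  88.] z [ 21.  92. 124.]
side clamp y 185 78 x [-14.  37.  87.] z [ 20. 119. 158.]
side clamp y 200 67 x [-5. 36. 91.] z [ 20. 137. 177.]
side clamp y 215 36 x [-14.  26.  92.] z [ 21.  22. 173.]
side clamp y 230 7 x [-6. 25. 76.] z [20. 22. 24.]
scene fence -180 238 [80.2 85.6 91.8 97.  98.9]
scene fence -90 219 [80.3 85.8 91.9 97.1 99.2]
scene fence 0 201 [80.2 85.7 91.5 97.4 99.6]
scene clamp y 95 150 x [ 9. 45. 98.] z [ 23.  38. 144.]
scene clamp y 110 84 x [19. 46. 72.] z [ 23. 122. 155.]
scene clamp y 125 173 x [28. 47. 57.] z [ 22.  64. 147.]
scene clamp y 140 73 x [33. 53. 74.] z [20. 46. 75.]
scene clamp y 155 77 x [35. 53. 65.] z [21. 59. 80.]
scene clamp y 200 7 x [-7. 53. 95.] z [20. 20. 22.]
```

Emit:
{"fn": "apply_moves", "kwargs": {
  "motion": "0 0 0.18 -27 -12 0 1; 0 0 0.18 -27 -12 0 1; 0 0 0.18 -27 -12 0 1; 0 0 0.18 -27 -12 0 1; 0 0 0.18 -27 -12 0 1"
}}

```text
time: 0.78
tool_pos: [0.4888, -0.0604, 0.1965]
tool_rot: [-1.838, 0.635, 1.839]
contact_force: [0.7, 0.6, 0.2]
width: 1.0
```

Emit:
{"fn": "apply_moves", "kwargs": {
  "motion": "0 0 0.18 -27 -12 0 1; 0 0 0.18 -27 -12 0 1; 0 0 0.18 -27 -12 0 1; 0 0 0.18 -28 -14 0 1; 0 0 0 0 0 -20 1"
}}

```text
time: 1.4
tool_pos: [0.3803, -0.1105, 0.1777]
tool_rot: [2.201, 0.055, -2.192]
contact_force: [1.2, 0.3, -0.6]
width: 1.001
```

```bash
python3 - <<'E'
from h import *
s=sense(); print(s["time"],s["tool_pos"],R.from_rotvec(s["tool_rot"]).as_matrix().round(3),s["q"].round(3),s["contact_force"])
s=sense();p,d=capture("wrist"); cv2.imwrite("pics/w1.png",p)
p,d=capture("side"); cv2.imwrite("pics/s1.png",cv2.resize(p[80:320,200:440],None,fx=2.5,fy=2.5))
E
```

```text
1.4 [ 0.38028193 -0.11052133  0.17773218] [[ 0.004  0.049 -0.999]
 [ 0.    -0.999 -0.049]
 [-1.    -0.    -0.004]] [ 0.133 -0.003 -0.539  0.    -1.031  1.487] [ 1.21172901  0.25975472 -0.55281189]
```

View pics/w1.png

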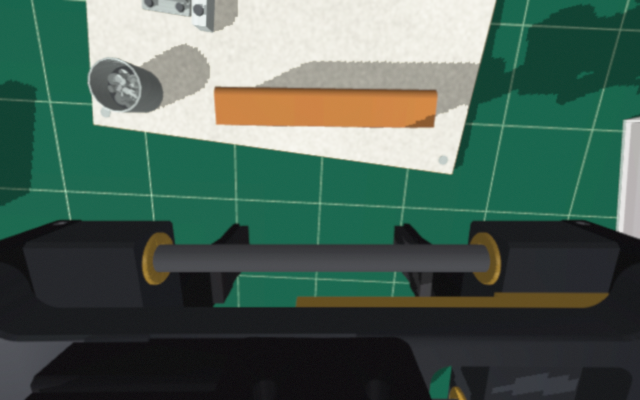

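View pics/s1.png

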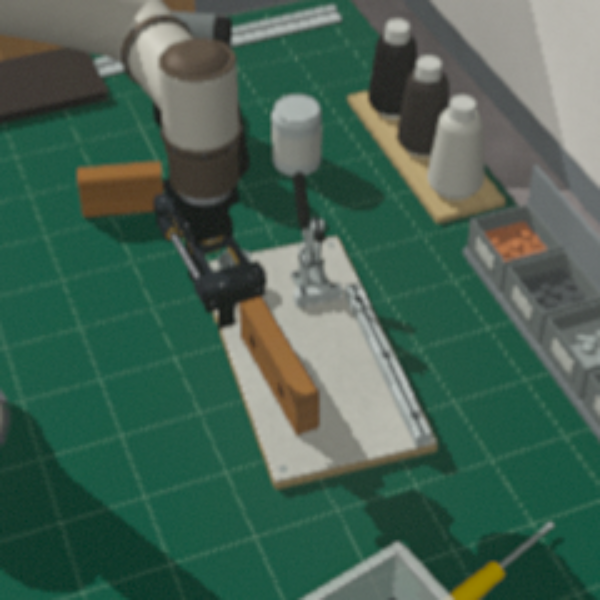

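```bash
python3 - <<'E'
from h import *
s=sense()
print(plane("wrist",[[216,89],[436,93],[434,127],[216,124]],.094,s).round(4)*1000)
print(plane("wrist",[[92,124],[453,173],[495,0]],.018,s).round(4)*1000)
E
```

```text
[[ 471.1  -13.1   94. ]
 [ 477.5 -206.8   94. ]
 [ 448.5 -209.4   94. ]
 [ 441.3  -11.9   94. ]]
[[ 432.7  158.    18. ]
 [ 397.1 -269.1   18. ]
 [ 580.5 -282.3   18. ]]
```

Emit:
{"fn": "apply_moves", "kwargs": {
  "motion": "0 0 0 15 0 -50 1; 0 0 0 15 0 -50 1; 0 0 0 10 0 0 1; 0 0 0 6 0 0 1; 0 0 0 4 0 0 1"
}}

```text
time: 2.12
tool_pos: [0.4329, -0.1098, 0.0788]
tool_rot: [2.201, 0.055, -2.192]
contact_force: [0.6, 0.0, 0.7]
width: 1.0
```

```bash
python3 - <<'E'
from h import *
s=sense(); print(s["tool_pos"],s["contact_force"])
p,d=capture("wrist"); cv2.imwrite("pics/w2.png",p)
E
```

```text
[ 0.432922   -0.10983102  0.07884777] [0.61056481 0.00406025 0.70057468]
```

View pics/w2.png

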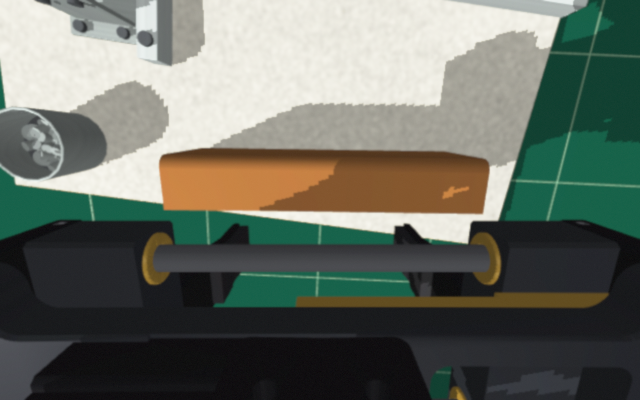

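Emit:
{"fn": "apply_moves", "kwargs": {
  "motion": "0 0 0 4 0 0 1; 0 0 0 4 0 0 1; 0 0 0 4 0 0 1; 0 0 0 4 0 0 1; 0 0 0 4 0 0 1"
}}

```text
time: 2.8
tool_pos: [0.4512, -0.11, 0.0767]
tool_rot: [2.196, 0.054, -2.197]
contact_force: [0.8, -0.1, -0.8]
width: 0.994
```

```bash
python3 - <<'E'
from h import *
s=sense(); print(s["tool_pos"],s["contact_force"])
p,d=capture("wrist"); cv2.imwrite("pics/w3.png",p)
E
```

```text
[ 0.45119142 -0.10997429  0.07666476] [ 0.76416321 -0.10560032 -0.83104372]
```

View pics/w3.png

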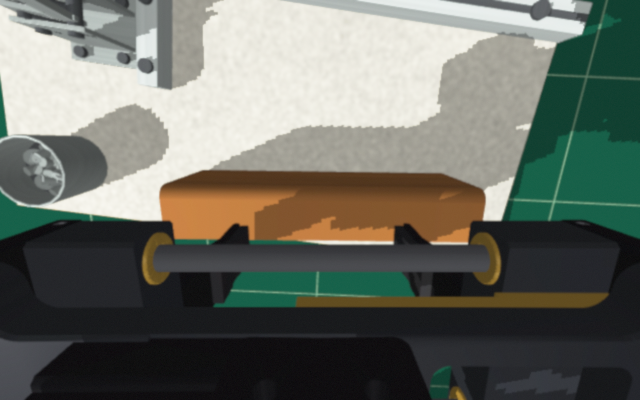

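Emit:
{"fn": "apply_moves", "kwargs": {
  "motion": "0 0 0 3 0 0 1; 0 0 0 3 0 0 1; 0 0 0 3 0 0 1; 0 0 0 3 0 0 1; 0 0 0 3 0 0 1"
}}

```text
time: 3.48
tool_pos: [0.4662, -0.11, 0.0768]
tool_rot: [2.197, 0.054, -2.196]
contact_force: [0.6, 0.2, 0.4]
width: 1.0
```

```bash
python3 - <<'E'
from h import *
s=sense(); print(s["tool_pos"],s["contact_force"])
p,d=capture("wrist"); cv2.imwrite("pics/w4.png",p)
E
```

```text
[ 0.46619705 -0.10997103  0.07676111] [0.62577461 0.24563568 0.39664112]
```

View pics/w4.png

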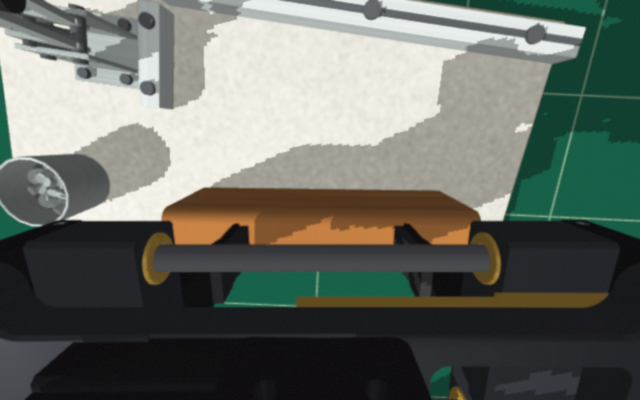

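Core is tilting with the fingers on its upper face; continuing.

Emit:
{"fn": "apply_moves", "kwargs": {
  "motion": "0 0 0 3 0 0 1; 0 0 0 3 0 0 1; 0 0 0 3 0 0 1; 0 0 0 0 0 0 1; 0 0 0 0 0 0 1"
}}

```text
time: 4.15
tool_pos: [0.4749, -0.11, 0.0767]
tool_rot: [2.196, 0.054, -2.197]
contact_force: [0.6, -0.4, -0.7]
width: 0.999
```

```bash
python3 - <<'E'
from h import *
s=sense(); print(s["tool_pos"],s["contact_force"])
p,d=capture("wrist"); cv2.imwrite("pics/w5.png",p)
E
```

```text
[ 0.47485705 -0.10996932  0.07669942] [ 0.60188207 -0.35846479 -0.70545628]
```

View pics/w5.png

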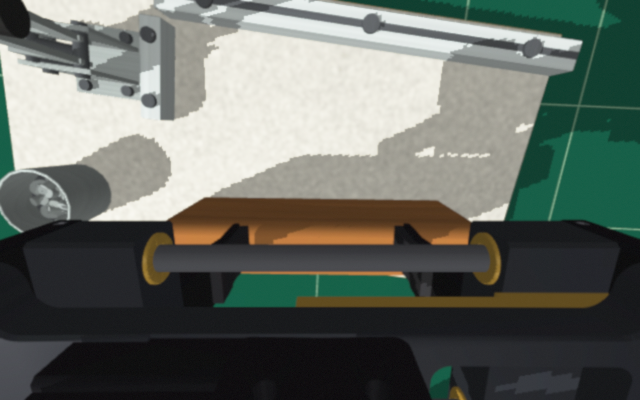

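```bash
python3 - <<'E'
from h import *
p,d=capture("scene"); cv2.imwrite("pics/c5.png",cv2.resize(p[150:300,200:400],None,fx=4,fy=4))
p,d=capture("side"); cv2.imwrite("pics/s5.png",cv2.resize(p[120:300,240:420],None,fx=3.3,fy=3.3))
E
```

```text
(no output)
```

View pics/c5.png

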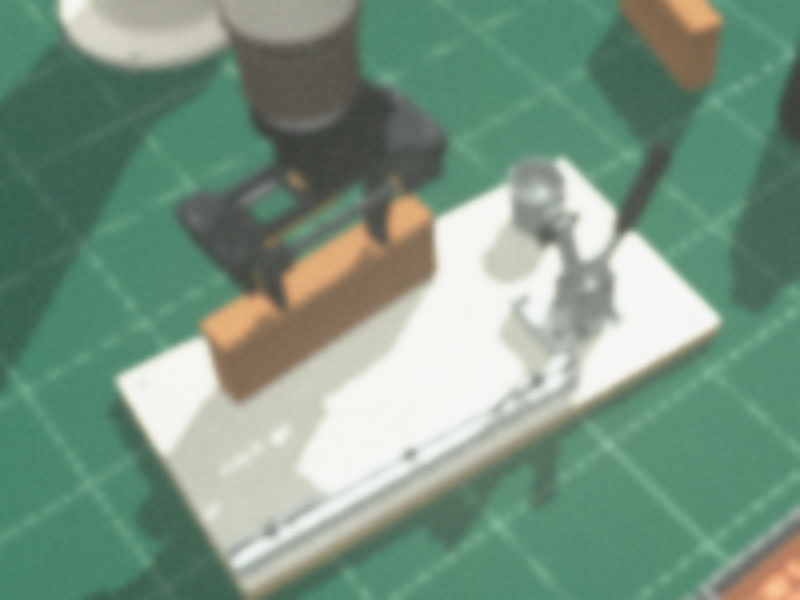

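View pics/s5.png

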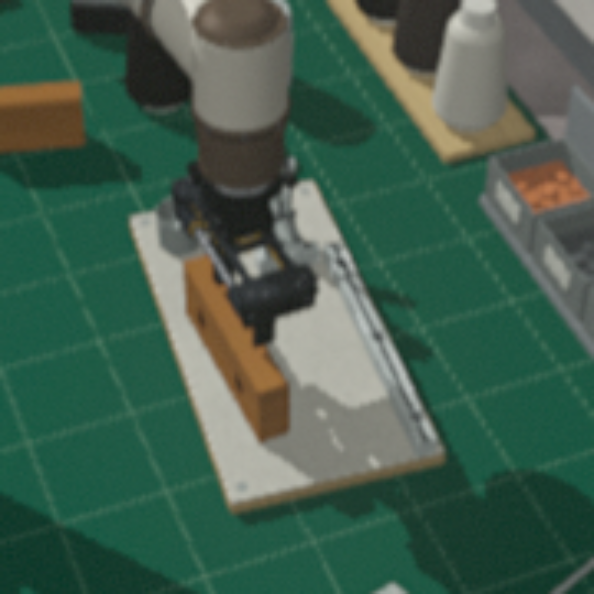

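```bash
python3 - <<'E'
from h import *
for z in (.077,.094,.11,.02):
    print(z,plane("scene",[[270,226.5],[296,210.5]],z).round(3).tolist(),plane("side",[[240+263/3.3,120+342/3.3]],z).round(3).tolist())
p,D=capture("scene");C=cloud("scene",D)
for u,v in [(270,224),(269,222),(296,208),(280,222),(285,219),(260,232)]: print(u,v,C[v,u].round(3))
s=sense();p,D=capture("wrist");C=cloud("wrist",D,s)
for u,v in [(235,235),(243,230),(235,228),(300,235),(300,260),(320,265),(320,210),(320,225)]: print("w",u,v,C[v,u].round(3))
E
```

```text
0.077 [[0.465, -0.149, 0.077], [0.463, -0.049, 0.077]] [[0.488, -0.137, 0.077]]
0.094 [[0.477, -0.155, 0.094], [0.476, -0.057, 0.094]] [[0.482, -0.152, 0.094]]
0.11 [[0.489, -0.161, 0.11], [0.487, -0.064, 0.11]] [[0.476, -0.166, 0.11]]
0.02 [[0.424, -0.13, 0.02], [0.422, -0.023, 0.02]] [[0.508, -0.086, 0.02]]
270 224 [ 0.487 -0.158  0.118]
269 222 [ 0.489 -0.161  0.131]
296 208 [ 0.482 -0.06   0.113]
280 222 [ 0.48  -0.121  0.091]
285 219 [ 0.48  -0.102  0.091]
260 232 [ 0.476 -0.19   0.095]
w 235 235 [ 0.481 -0.063  0.118]
w 243 230 [ 0.481 -0.065  0.11 ]
w 235 228 [ 0.482 -0.061  0.111]
w 300 235 [ 0.473 -0.097  0.094]
w 300 260 [ 0.503 -0.103  0.19 ]
w 320 265 [ 0.502 -0.109  0.19 ]
w 320 210 [ 0.48  -0.109  0.061]
w 320 225 [ 0.479 -0.109  0.09 ]
```

Emit:
{"fn": "apply_moves", "kwargs": {
  "motion": "0 0 0 0 0 8 1; 0 0 0 -25 0 0 1; 0 0 0 -25 0 0 1; 0 0 0 0 0 -15 1; 0 0 0 0 0 -15 1"
}}

```text
time: 5.03
tool_pos: [0.4254, -0.1099, 0.0554]
tool_rot: [2.199, 0.054, -2.194]
contact_force: [0.5, 0.6, 0.6]
width: 1.001
```

```bash
python3 - <<'E'
from h import *
s=sense(); print(s["tool_pos"],s["contact_force"])
p,d=capture("scene"); cv2.imwrite("pics/c6.png",cv2.resize(p[150:300,200:400],None,fx=4,fy=4))
p,d=capture("side"); cv2.imwrite("pics/s6.png",cv2.resize(p[120:300,240:420],None,fx=3.3,fy=3.3))
p,d=capture("wrist"); cv2.imwrite("pics/w6.png",p)
E
```

```text
[ 0.42544504 -0.10993954  0.05540481] [0.4774647  0.55629368 0.58190467]
```

View pics/c6.png

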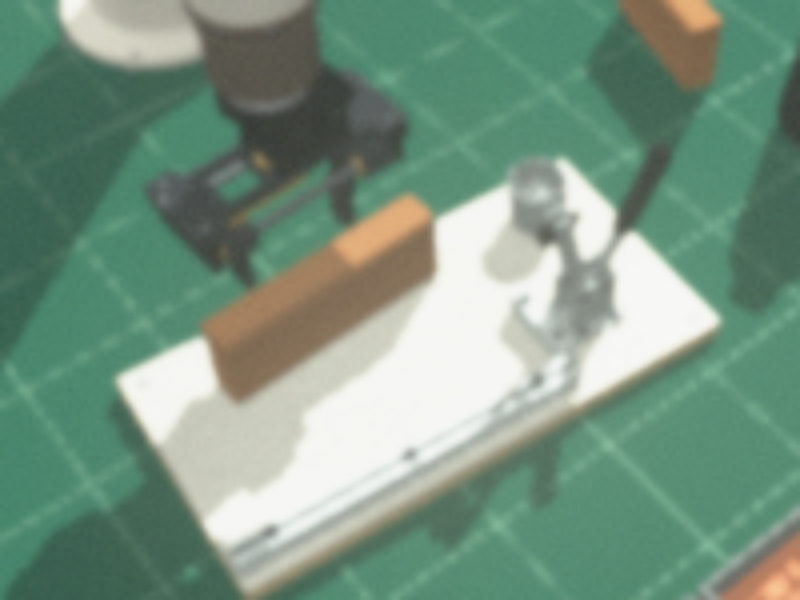

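View pics/s6.png

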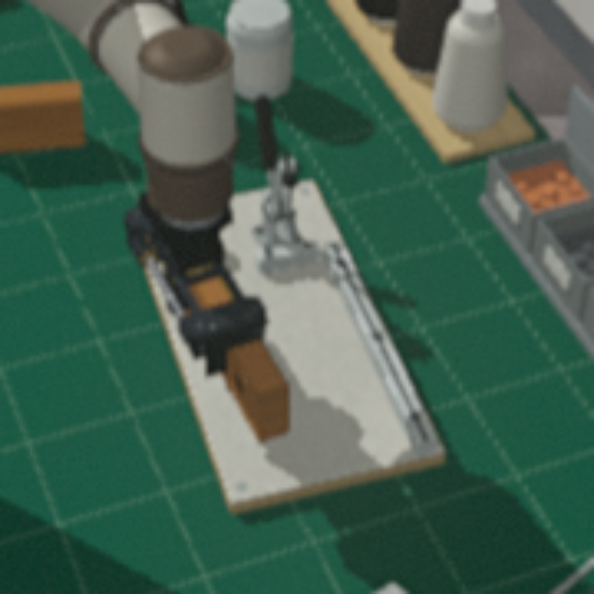

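View pics/w6.png

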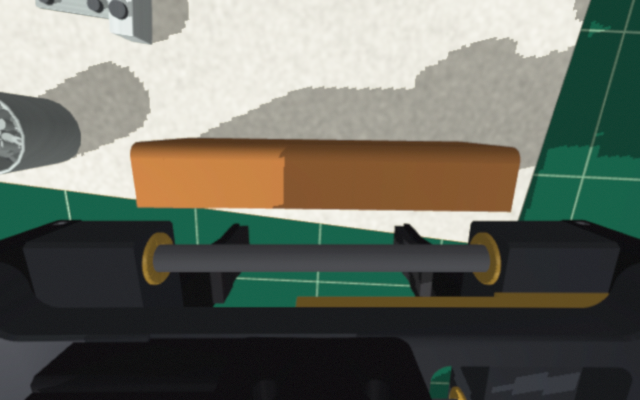

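```bash
python3 - <<'E'
from h import *
def tri(a,b):
    o1,d1=rays("scene",[a]);o2,d2=rays("side",[b]);d1,d2=d1[0],d2[0]
    t=np.linalg.lstsq(np.c_[d1,-d2],o2-o1,rcond=None)[0]
    p,q=o1+t[0]*d1,o2+t[1]*d2; return (p+q)/2,np.linalg.norm(p-q)
print(tri((200+250/4,150+283/4),(240+215/3.3,120+372/3.3)))
print(tri((270,226.5),(240+263/3.3,120+342/3.3)))
E
```

```text
(array([ 0.4292698 , -0.15430788,  0.07383666]), np.float64(0.0005878637016129161))
(array([ 0.48031987, -0.15624962,  0.09839575]), np.float64(0.0008475446537107201))
```

Emit:
{"fn": "apply_moves", "kwargs": {
  "motion": "0 0 0 5 0 0 1; 0 0 0 4 0 0 1; 0 0 0 3 0 0 1; 0 0 0 3 0 0 1; 0 0 0 3 0 0 1"
}}

```text
time: 5.8
tool_pos: [0.4431, -0.11, 0.0548]
tool_rot: [2.196, 0.054, -2.197]
contact_force: [-0.1, 1.2, 0.6]
width: 1.003
```

Emit:
{"fn": "apply_moves", "kwargs": {
  "motion": "0 0 0 3 0 0 1; 0 0 0 3 0 0 1; 0 0 0 3 0 0 1; 0 0 0 3 0 0 1; 0 0 0 0 0 0 1"
}}

```text
time: 6.42
tool_pos: [0.4553, -0.11, 0.0547]
tool_rot: [2.197, 0.054, -2.196]
contact_force: [0.4, 0.1, 0.1]
width: 1.0
```

```bash
python3 - <<'E'
from h import *
s=sense(); print(s["tool_pos"],s["contact_force"])
p,d=capture("scene"); cv2.imwrite("pics/c7.png",cv2.resize(p[150:300,200:400],None,fx=4,fy=4))
p,d=capture("wrist"); cv2.imwrite("pics/w7.png",p)
E
```

```text
[ 0.45525821 -0.10995052  0.05471843] [0.39590819 0.12108734 0.13031314]
```

View pics/c7.png

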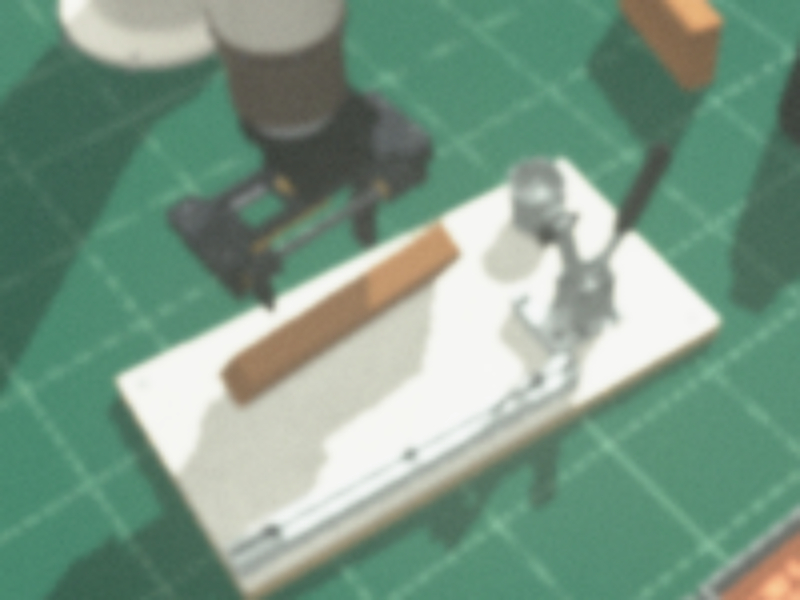

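View pics/w7.png

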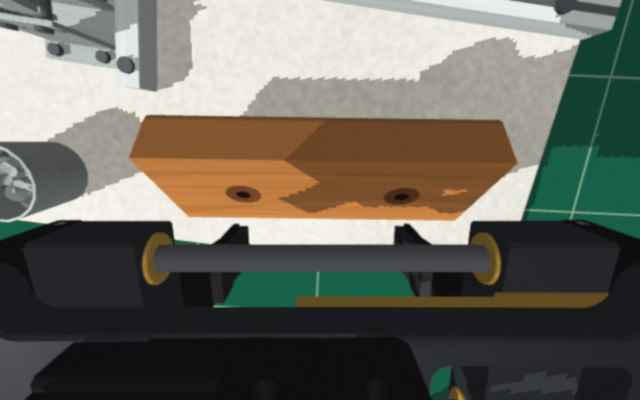

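It is mid-fall (captured while toppling). Let it settle.

Emit:
{"fn": "apply_moves", "kwargs": {
  "motion": "0 0 0 0 0 0 1; 0 0 0 0 0 0 1; 0 0 0 0 0 0 1"
}}

```text
time: 6.9
tool_pos: [0.4549, -0.11, 0.0548]
tool_rot: [2.197, 0.054, -2.196]
contact_force: [0.6, -0.3, 0.8]
width: 0.995
```

```bash
python3 - <<'E'
from h import *
s=sense(); print(s["tool_pos"],s["contact_force"])
p,d=capture("scene"); cv2.imwrite("pics/c8.png",cv2.resize(p[150:300,200:400],None,fx=4,fy=4))
p,d=capture("wrist"); cv2.imwrite("pics/w8.png",p)
E
```

```text
[ 0.45494553 -0.10996108  0.05477905] [ 0.6153529  -0.31716684  0.76434412]
```

View pics/c8.png

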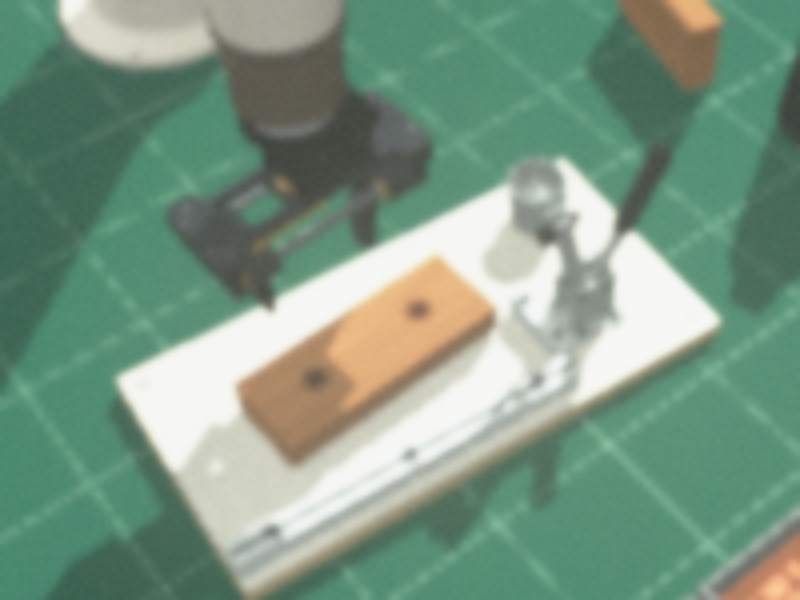

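View pics/w8.png

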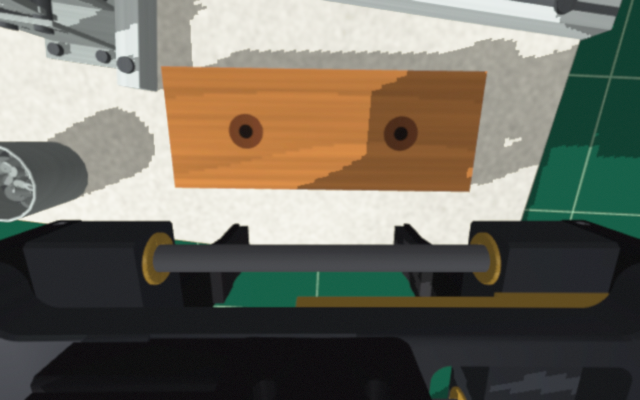

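```bash
cat >> h.py <<'E'
TH=np.radians(-5.45); XJ=np.array([np.cos(TH),np.sin(TH)]); YJ=np.array([-XJ[1],XJ[0]]); OJ=np.array([0.5276,-0.0869])
def jig(P): P=np.atleast_2d(P); return np.c_[(P[:,:2]-OJ)@XJ,(P[:,:2]-OJ)@YJ]*1000
E
python3 - <<'E'
from h import *
s=sense()
P=plane("scene",np.array([[240,388],[295,446],[495,313],[440,257]])/4+[200,150],.052)
print(P.round(4)*1000, jig(P).round(1), jig(P).mean(0))
P=plane("wrist",[[176,187],[470,190],[486,72],[162,68]],.052,s)
print(P.round(4)*1000, jig(P).round(1), jig(P).mean(0))
P=plane("wrist",[[246,131],[401,133]],.052,s); print(jig(P))
P=plane("wrist",[[152,0],[157,88]],.040,s); print("stop",jig(P))
P=plane("wrist",[[330,0],[560,30],[622,28]],.040,s); print("fence",jig(P))
E
```

```text
[[ 493.6 -207.5   52. ]
 [ 562.4 -203.7   52. ]
 [ 559.   -13.4   52. ]
 [ 486.6  -12.1   52. ]] [[ -22.4 -123.3]
 [  45.7 -112.9]
 [  24.2   76.2]
 [ -48.    70.5]] [ -0.09062683 -22.3920963 ]
[[ 475.5  -10.8   52. ]
 [ 483.6 -209.9   52. ]
 [ 557.6 -206.3   52. ]
 [ 549.8   -7.8   52. ]] [[ -59.1   70.8]
 [ -32.1 -126.6]
 [  41.2 -116. ]
 [  14.6   80.8]] [ -8.83094698 -22.72542408]
[[-15.29199471  27.01713099]
 [ -1.93488057 -72.30333954]]
stop [[53.90813464 93.53517813]
 [ 3.0375583  90.39276959]]
fence [[  70.16656905  -14.98258464]
 [  74.34733429 -160.69584258]
 [  80.70262247 -198.3157655 ]]
```

Emit:
{"fn": "apply_moves", "kwargs": {
  "motion": "0 0 -0.143 -8 1 0 1; 0 0 0 0 0 -15 1; 0 0 0 0 0 -15 1; 0 0 0 0 0 -13 1; 0 0 0 0 0 0 1"
}}

```text
time: 7.62
tool_pos: [0.4462, -0.1091, 0.0109]
tool_rot: [-2.171, 0.102, 2.176]
contact_force: [-0.4, -0.9, 0.4]
width: 1.001
```

Emit:
{"fn": "apply_moves", "kwargs": {
  "motion": "0 0 0 7 -0.7 0 1; 0 0 0 7 -0.7 0 1; 0 0 0 7 -0.7 0 1; 0 0 0 7 -0.7 0 1; 0 0 0 7 -0.7 0 1"
}}

```text
time: 8.25
tool_pos: [0.482, -0.1125, 0.0117]
tool_rot: [-2.173, 0.102, 2.174]
contact_force: [-2.4, 1.0, 1.4]
width: 1.001
```

```bash
python3 - <<'E'
from h import *
s=sense(); print(s["tool_pos"],jig(s["tool_pos"]),s["contact_force"])
p,d=capture("scene"); cv2.imwrite("pics/c9.png",cv2.resize(p[150:300,200:400],None,fx=4,fy=4))
p,d=capture("wrist"); cv2.imwrite("pics/w9.png",p)
E
```

```text
[ 0.48203555 -0.11249786  0.01173864] [[-42.92726048 -29.80971721]] [-2.43032475  0.96698293  1.43863249]
```

View pics/c9.png

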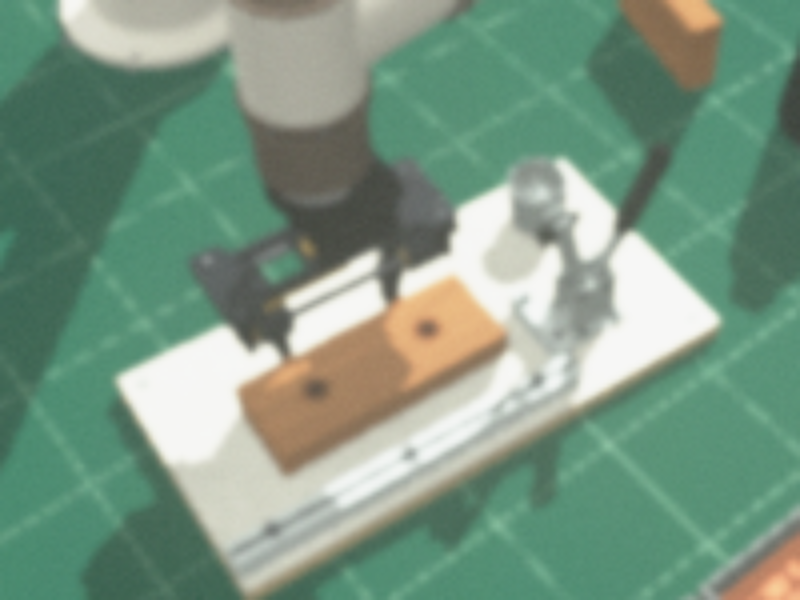

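View pics/w9.png

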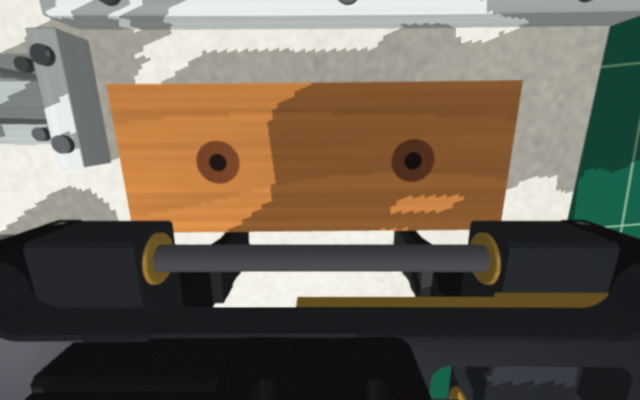

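Emit:
{"fn": "apply_moves", "kwargs": {
  "motion": "0 0 0 6 -0.6 0 1; 0 0 0 6 -0.6 0 1; 0 0 0 6 -0.6 0 1; 0 0 0 6 -0.6 0 1; 0 0 0 4 -0.4 0 1"
}}

```text
time: 8.98
tool_pos: [0.5106, -0.1153, 0.0116]
tool_rot: [-2.174, 0.102, 2.173]
contact_force: [-0.5, 0.3, 0.6]
width: 0.999
```

```bash
python3 - <<'E'
from h import *
s=sense(); print(s["tool_pos"],jig(s["tool_pos"]),s["contact_force"])
p,d=capture("wrist"); cv2.imwrite("pics/w10.png",p)
E
```

```text
[ 0.51058882 -0.11529604  0.01162783] [[-14.23731033 -29.88334749]] [-0.4886099   0.34836703  0.58374765]
```

View pics/w10.png

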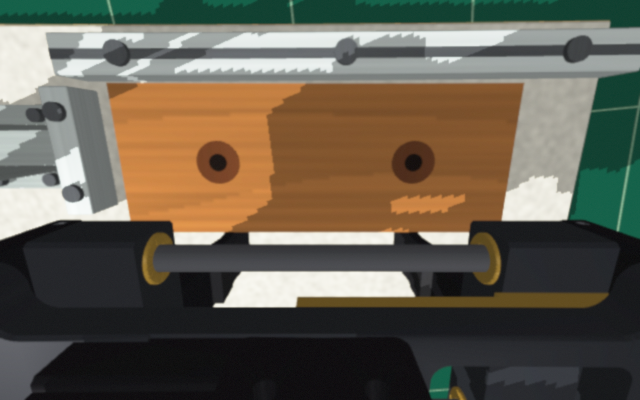

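Emit:
{"fn": "apply_moves", "kwargs": {
  "motion": "0 0 0 2 -0.2 0 1; 0 0 0 2 -0.2 0 1; 0 0 0 2 -0.2 0 1"
}}

```text
time: 9.4
tool_pos: [0.5161, -0.1159, 0.0117]
tool_rot: [-2.173, 0.102, 2.173]
contact_force: [-2.6, -1.0, 0.7]
width: 1.0
```

Emit:
{"fn": "apply_moves", "kwargs": {
  "motion": "0 0 0 2 -0.2 0 1; 0 0 0 2 -0.2 0 1"
}}

```text
time: 9.65
tool_pos: [0.5162, -0.1163, 0.0116]
tool_rot: [-2.165, 0.101, 2.183]
contact_force: [-10.2, 1.8, 7.3]
width: 1.0
```

```bash
python3 - <<'E'
from h import *
s=sense(); print(s["tool_pos"],jig(s["tool_pos"]),s["contact_force"])
p,d=capture("wrist"); cv2.imwrite("pics/w11.png",p)
E
```

```text
[ 0.51617387 -0.1162996   0.01160125] [[ -8.58218837 -30.35191518]] [-10.18616607   1.84621579   7.33615313]
```

View pics/w11.png

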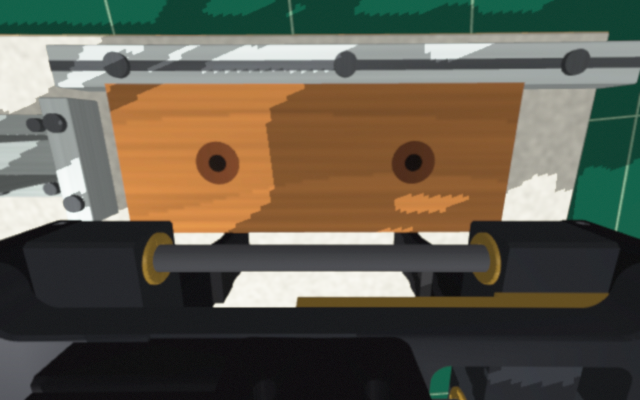

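```bash
python3 - <<'E'
from h import *
P=cloud("side",np.load("pics/side0.npy"))
for u,v in [(301,335),(366,300),(395,345),(332,385)]: print(P[v-1:v+2,u-1:u+2].reshape(-1,3).max(0).round(3))
print(plane("side",[(301,337),(363,300),(396,343),(331,388)],.1).round(3))
print(plane("side",[(380,325),(421,290)],.01).round(3))
E
```

```text
[ 0.285 -0.518  0.107]
[ 0.532 -0.419  0.003]
[ 0.543 -0.589  0.003]
[ 0.316 -0.661  0.067]
[[ 0.28  -0.528  0.1  ]
 [ 0.484 -0.481  0.1  ]
 [ 0.508 -0.638  0.1  ]
 [ 0.3   -0.691  0.1  ]]
[[ 0.525 -0.524  0.01 ]
 [ 0.7   -0.459  0.01 ]]
```

Emit:
{"fn": "apply_moves", "kwargs": {
  "motion": "0 0 0 -12 1 0 1; 0 0 0 0 0 45 1; 0 0 0 13 -50 5 1; 0 0 0 13 -55 0 1; 0 0 0 13 -60 0 1"
}}

```text
time: 10.32
tool_pos: [0.5489, -0.2818, 0.0628]
tool_rot: [-2.179, 0.102, 2.17]
contact_force: [0.7, 1.1, 0.3]
width: 1.001
```

Emit:
{"fn": "apply_moves", "kwargs": {
  "motion": "0 0 0 0 0 -15 1; 0 0 0 0 0 -15 1; 0 0 0 0 0 -10 1; 0 0 0 0 0 -10 1; 0 0 0 0 0 0 1"
}}

```text
time: 10.95
tool_pos: [0.5466, -0.2793, 0.0109]
tool_rot: [-2.172, 0.1, 2.176]
contact_force: [-0.2, 0.6, -0.4]
width: 0.999
```

```bash
python3 - <<'E'
from h import *
s=sense(); print(s["tool_pos"],jig(s["tool_pos"]),s["contact_force"])
p,d=capture("wrist"); cv2.imwrite("pics/w12.png",p)
p,d=capture("scene"); cv2.imwrite("pics/c12.png",cv2.resize(p[150:300,200:400],None,fx=4,fy=4))
E
```

```text
[ 0.54657913 -0.27934203  0.01093673] [[  37.17091456 -189.76950938]] [-0.1630061   0.63524906 -0.35687699]
```

View pics/w12.png

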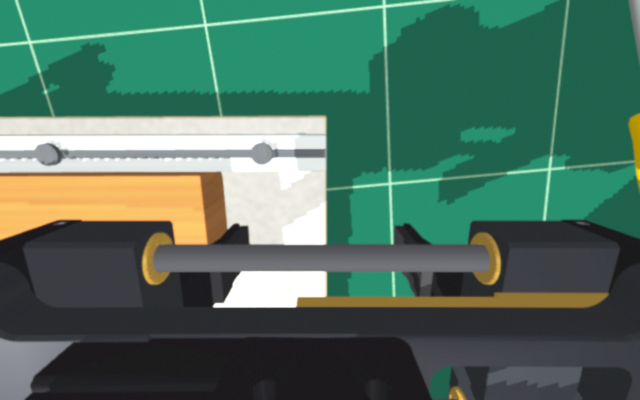

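View pics/c12.png

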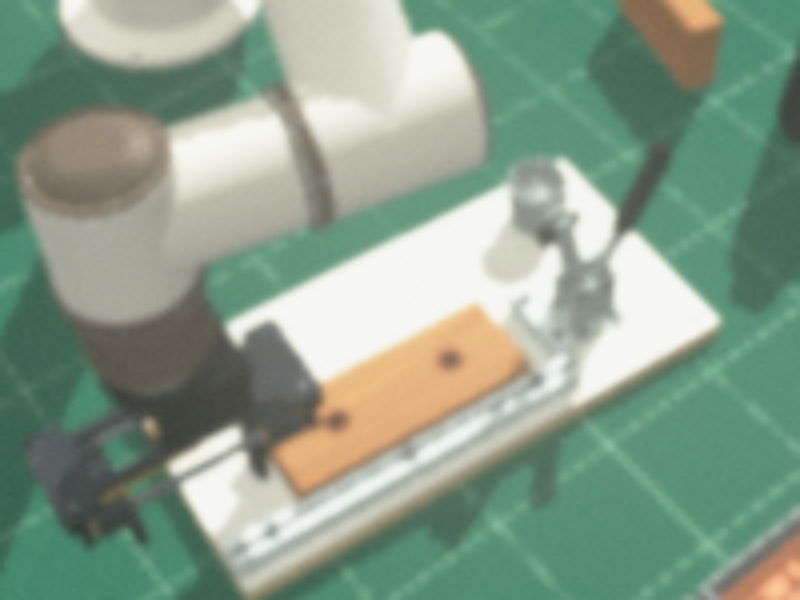

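Emit:
{"fn": "apply_moves", "kwargs": {
  "motion": "0 0 0 0.5 5 0 1; 0 0 0 0.5 5 0 1; 0 0 0 0.5 5 0 1; 0 0 0 0.4 4 0 1; 0 0 0 0.4 4 0 1"
}}

```text
time: 11.68
tool_pos: [0.5496, -0.2574, 0.0122]
tool_rot: [-2.175, 0.102, 2.173]
contact_force: [-1.3, -3.1, 2.5]
width: 0.998
```

Emit:
{"fn": "apply_moves", "kwargs": {
  "motion": "0 0 0 0.2 2 0 1; 0 0 0 0.2 2 0 1"
}}

```text
time: 11.92
tool_pos: [0.55, -0.2535, 0.0121]
tool_rot: [-2.174, 0.102, 2.173]
contact_force: [-0.6, -3.9, 1.6]
width: 0.997
```

```bash
python3 - <<'E'
from h import *
s=sense(); print(s["tool_pos"],jig(s["tool_pos"]),s["contact_force"])
p,d=capture("scene"); cv2.imwrite("pics/c13.png",cv2.resize(p[200:275,250:350],None,fx=8,fy=8,interpolation=cv2.INTER_CUBIC))
E
```

```text
[ 0.5499571  -0.25348807  0.01207621] [[  38.07807936 -163.71159148]] [-0.6257855  -3.91724389  1.62249261]
```

View pics/c13.png

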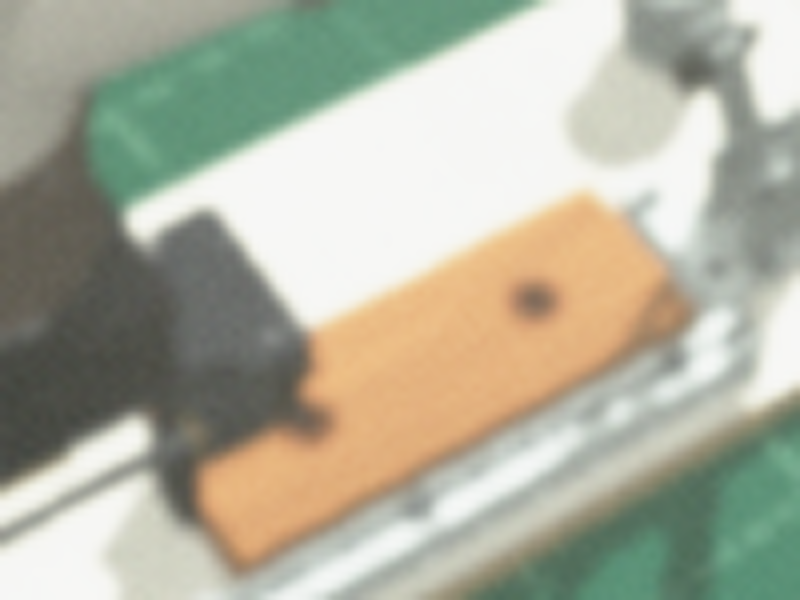

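Emit:
{"fn": "apply_moves", "kwargs": {
  "motion": "0 0 0 0.2 2 0 1; 0 0 0 0.2 2 0 1"
}}

```text
time: 12.22
tool_pos: [0.55, -0.2492, 0.0117]
tool_rot: [-2.173, 0.102, 2.173]
contact_force: [-0.3, -4.1, 2.2]
width: 1.002
```

Emit:
{"fn": "apply_moves", "kwargs": {
  "motion": "0 0 0 0.2 2 0 1; 0 0 0 0.1 1 0 1"
}}

```text
time: 12.48
tool_pos: [0.5503, -0.2461, 0.0117]
tool_rot: [-2.173, 0.102, 2.174]
contact_force: [-0.6, -2.7, 2.1]
width: 0.999
```

Emit:
{"fn": "apply_moves", "kwargs": {
  "motion": "0 0 0 0.2 2 0 1; 0 0 0 0.2 2 0 1"
}}

```text
time: 12.72
tool_pos: [0.5507, -0.2421, 0.0117]
tool_rot: [-2.173, 0.102, 2.173]
contact_force: [-1.2, -3.3, 2.2]
width: 0.999
```

```bash
python3 - <<'E'
from h import *
s=sense(); print(s["tool_pos"],jig(s["tool_pos"]),s["contact_force"])
p,d=capture("scene"); cv2.imwrite("pics/c14.png",cv2.resize(p[200:275,250:350],None,fx=8,fy=8,interpolation=cv2.INTER_CUBIC))
E
```

```text
[ 0.55073415 -0.24212228  0.01167845] [[  37.77212427 -152.32337398]] [-1.23537495 -3.28850365  2.16750913]
```

View pics/c14.png

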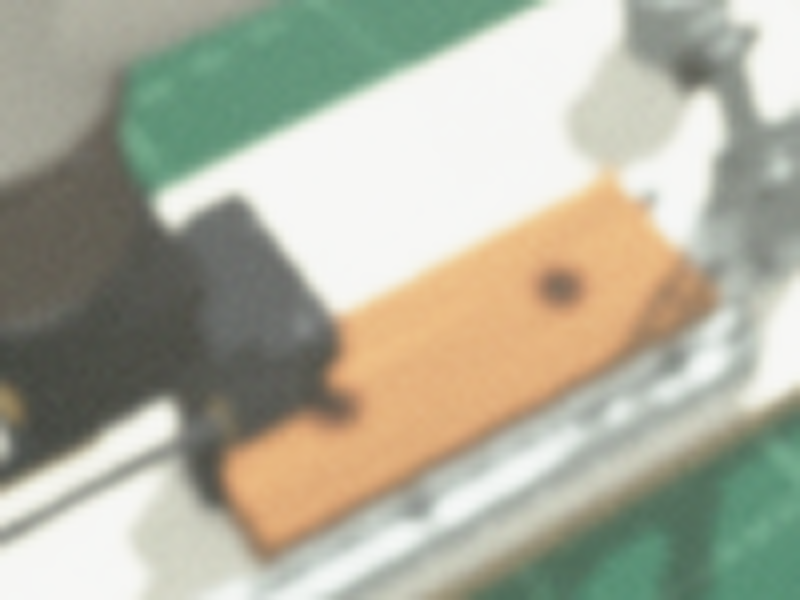

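Emit:
{"fn": "apply_moves", "kwargs": {
  "motion": "0 0 0 0.15 1.5 0 1; 0 0 0 0.15 1.5 0 1"
}}

```text
time: 13.02
tool_pos: [0.5512, -0.2398, 0.0118]
tool_rot: [-2.174, 0.103, 2.174]
contact_force: [-0.2, -9.5, 0.3]
width: 0.995
```

Emit:
{"fn": "apply_moves", "kwargs": {
  "motion": "0 0 0 0.15 1.5 0 1; 0 0 0 0.15 1.5 0 1"
}}

```text
time: 13.28
tool_pos: [0.5513, -0.2397, 0.0121]
tool_rot: [-2.176, 0.106, 2.176]
contact_force: [-1.1, -19.4, -0.3]
width: 0.992
```

Emit:
{"fn": "apply_moves", "kwargs": {
  "motion": "0 0 0 -1 -15 0 1; 0 0 0 0 0 40 1; 0 0 0 -40 30 15 1; 0 0 0 -40 40 0 1; 0 0 0 0 0 0 1"
}}

```text
time: 13.9
tool_pos: [0.4661, -0.1789, 0.0662]
tool_rot: [-2.169, 0.099, 2.177]
contact_force: [-0.7, 0.4, -0.2]
width: 1.0
```

```bash
python3 - <<'E'
from h import *
s=sense(); print(s["tool_pos"],jig(s["tool_pos"]),s["contact_force"])
p,d=capture("wrist"); cv2.imwrite("pics/w15.png",p)
p,d=capture("scene"); cv2.imwrite("pics/c15.png",cv2.resize(p[200:275,250:350],None,fx=8,fy=8,interpolation=cv2.INTER_CUBIC))
E
```

```text
[ 0.46612777 -0.17887724  0.06624422] [[-52.45861258 -97.39990836]] [-0.70601541  0.42796605 -0.19845864]
```

View pics/w15.png

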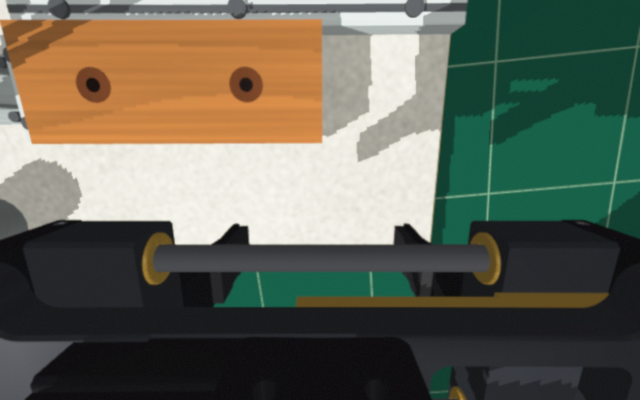

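View pics/c15.png

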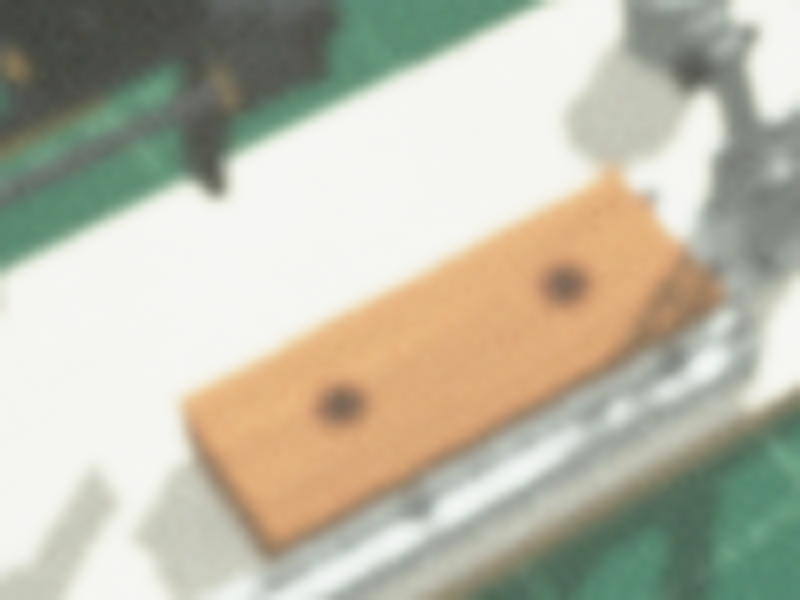

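Emit:
{"fn": "apply_moves", "kwargs": {
  "motion": "0 0 0 28 60 0 1; 0 0 0 0 0 -20 1; 0 0 0 0 0 -20 1; 0 0 0 0 0 -15 1; 0 0 0 5 -0.5 0 1"
}}

```text
time: 14.62
tool_pos: [0.5014, -0.1255, 0.0104]
tool_rot: [-2.17, 0.103, 2.176]
contact_force: [0.3, 0.4, 0.1]
width: 0.997
```

Emit:
{"fn": "apply_moves", "kwargs": {
  "motion": "0 0 0 6 -0.6 0 1; 0 0 0 4 -0.4 0 1; 0 0 0 3 -0.3 0 1"
}}

```text
time: 15.0
tool_pos: [0.5155, -0.1265, 0.0123]
tool_rot: [-2.174, 0.102, 2.172]
contact_force: [-3.1, 1.4, 2.6]
width: 1.003
```

Emit:
{"fn": "apply_moves", "kwargs": {
  "motion": "0 0 0 2 -0.2 0 1; 0 0 0 2 -0.2 0 1; 0 0 0 2 -0.2 0 1"
}}

```text
time: 15.38
tool_pos: [0.5152, -0.1269, 0.0112]
tool_rot: [-2.161, 0.102, 2.186]
contact_force: [-12.1, 3.0, 8.9]
width: 0.999
```

```bash
python3 - <<'E'
from h import *
s=sense(); print(s["tool_pos"],jig(s["tool_pos"]),s["contact_force"])
p,d=capture("wrist"); cv2.imwrite("pics/w16.png",p)
E
```

```text
[ 0.51519871 -0.12690804  0.01117256] [[ -8.54538387 -41.00502189]] [-12.10927674   2.98036855   8.88967549]
```

View pics/w16.png

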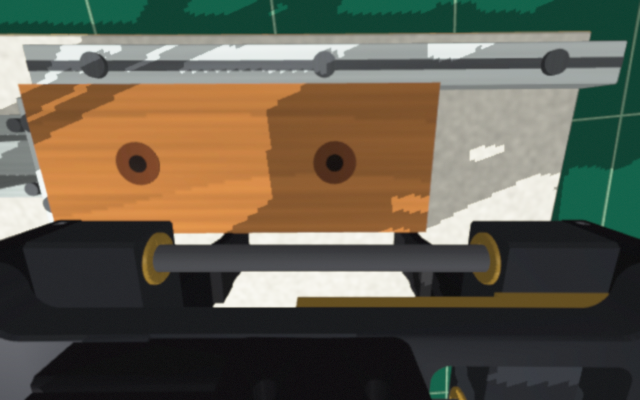

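Emit:
{"fn": "apply_moves", "kwargs": {
  "motion": "0 0 0 -15 1.5 0 1; 0 0 0 -10 1 20 1; 0 0 0 -40 -20 50 1; 0 0 0 0 0 60 1; 0 0 0 0 0 0 1"
}}

```text
time: 16.05
tool_pos: [0.4625, -0.1436, 0.1437]
tool_rot: [-2.189, 0.102, 2.158]
contact_force: [0.0, 0.2, -1.2]
width: 1.0
```

```bash
python3 - <<'E'
from h import *
P=plane("scene",np.array([[185,403],[275,545],[722,295],[612,170]])/8+[250,200],.052); print(jig(P).round(1),jig(P).mean(0))
s=sense(); print(s["tool_pos"],jig(s["tool_pos"]),s["contact_force"])
p,d=capture("wrist"); cv2.imwrite("pics/w17.png",p)
p,d=capture("side"); cv2.imwrite("pics/s17.png",cv2.resize(p[140:290,270:420],None,fx=4,fy=4,interpolation=cv2.INTER_CUBIC))
p,d=capture("scene"); cv2.imwrite("pics/c17.png",cv2.resize(p[140:290,240:440],None,fx=4,fy=4,interpolation=cv2.INTER_CUBIC))
E
```

```text
[[ 10.3 -96. ]
 [ 82.3 -98. ]
 [ 80.  100. ]
 [  5.7  98.9]] [44.56508787  1.24775009]
[ 0.46249485 -0.14360143  0.14373497] [[-59.42550465 -62.6286057 ]] [ 0.03045822  0.1852567  -1.1566708 ]
```

View pics/w17.png

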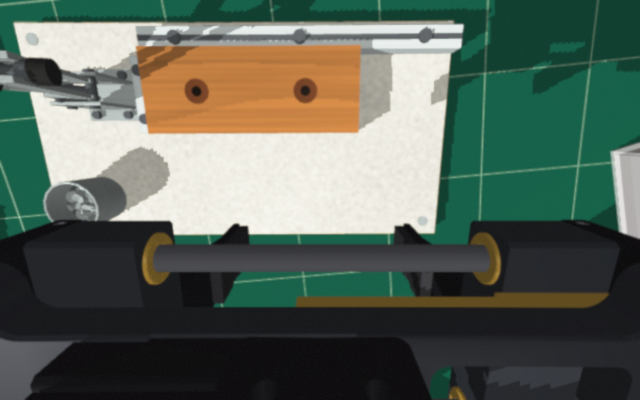

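View pics/s17.png

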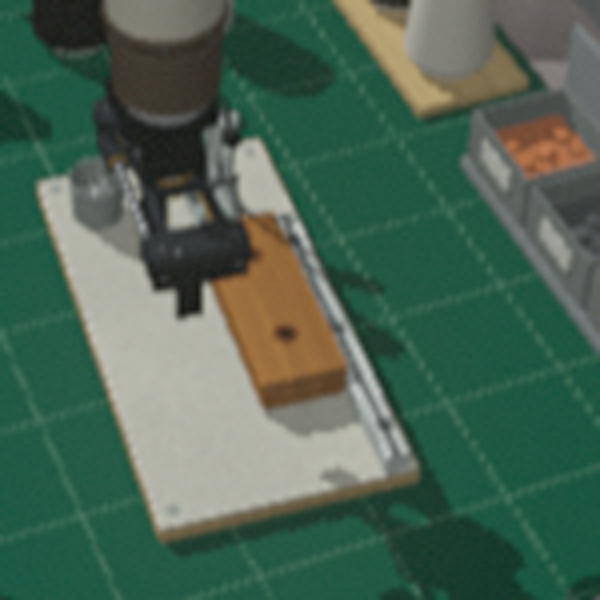

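View pics/c17.png

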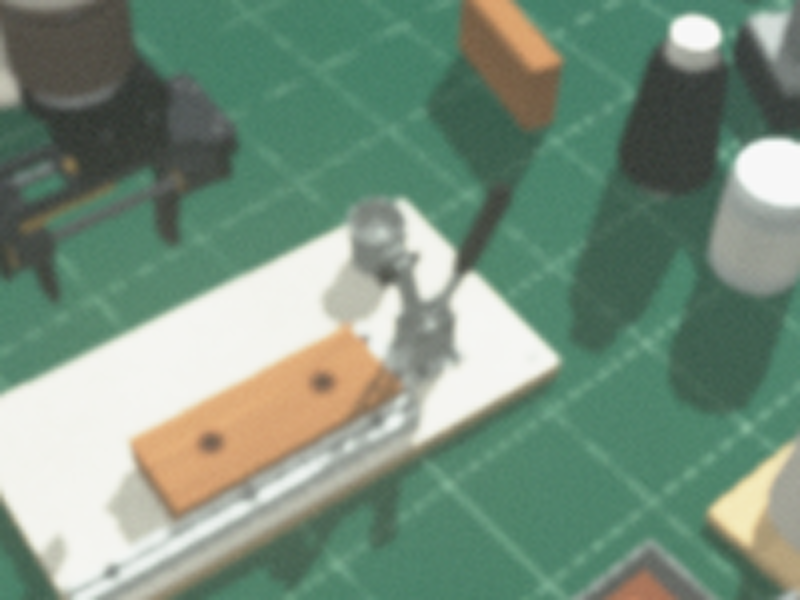

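Emit:
{"fn": "apply_moves", "kwargs": {
  "motion": "0 0 0 0 0 45 -1; 0 0 0 0 0 45 -1; 0 0 0 31 55 0 -1; 0 0 0 31 55 0 -1; 0 0 0 31 55 0 -1",
  "squeeze": 10
}}

```text
time: 16.82
tool_pos: [0.5508, 0.0218, 0.2264]
tool_rot: [-2.171, 0.103, 2.176]
contact_force: [0.3, -1.4, 0.4]
width: 0.516
```

Emit:
{"fn": "apply_moves", "kwargs": {
  "motion": "0 0 0 31 55 0 -1; 0 0 0 0 17 0 -1; 0 0 0 0 0 0 -1; 0 0 0 0 0 0 -1"
}}

```text
time: 17.32
tool_pos: [0.5806, 0.0906, 0.2277]
tool_rot: [-2.172, 0.104, 2.175]
contact_force: [-0.5, -0.1, -0.0]
width: 0.068
```

```bash
python3 - <<'E'
from h import *
s=sense(); print(s["tool_pos"],jig(s["tool_pos"]),s["contact_force"],s["width"])
p,d=capture("wrist"); cv2.imwrite("pics/w18.png",p)
p,d=capture("side"); cv2.imwrite("pics/s18.png",cv2.resize(p[100:250,250:400],None,fx=4,fy=4,interpolation=cv2.INTER_CUBIC))
p,d=capture("scene"); cv2.imwrite("pics/c18.png",cv2.resize(p[100:250,240:440],None,fx=4,fy=4,interpolation=cv2.INTER_CUBIC))
E
```

```text
[0.58056423 0.09055448 0.22771131] [[ 35.87069955 181.68268188]] [-0.51813941 -0.100626   -0.04703544] 0.06750437104141005
```

View pics/w18.png

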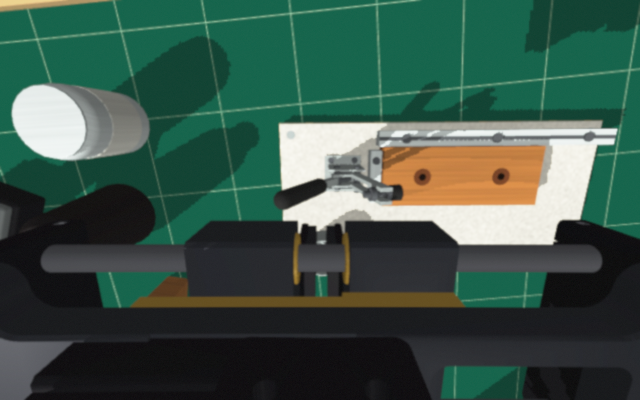

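View pics/s18.png

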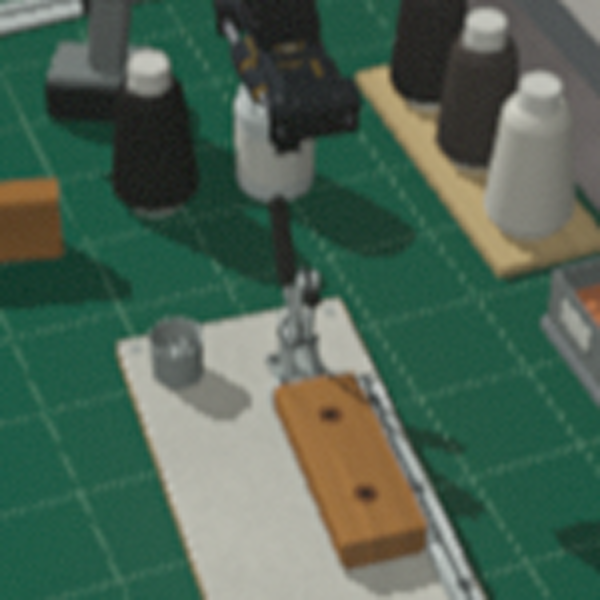

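View pics/c18.png

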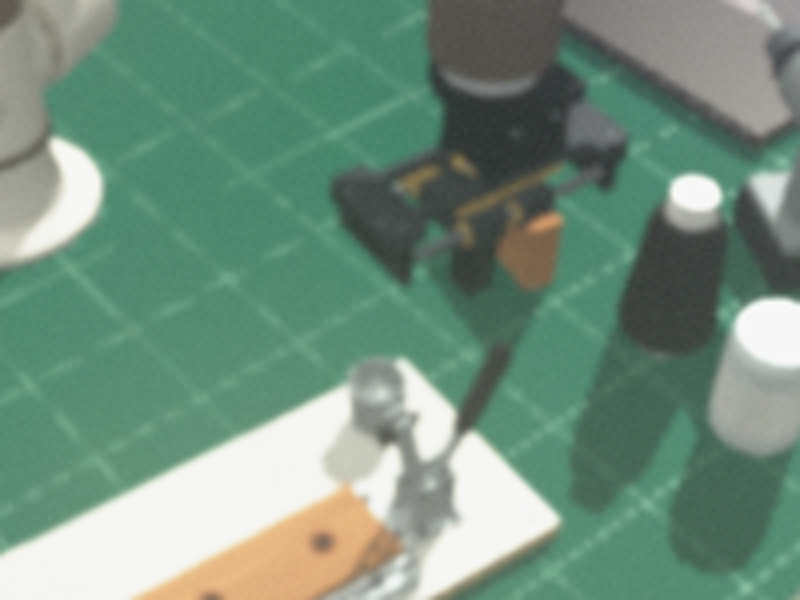

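```bash
cat >> h.py <<'E'
def tri(a,b):
    o1,d1=rays("scene",[a]);o2,d2=rays("side",[b]);d1,d2=d1[0],d2[0]
    t=np.linalg.lstsq(np.c_[d1,-d2],o2-o1,rcond=None)[0]
    p,q=o1+t[0]*d1,o2+t[1]*d2; return (p+q)/2,np.linalg.norm(p-q)
E
python3 - <<'E'
from h import *
for n,a,b in [("tip",(473,288),(287,148)),("handle end",(501,347),(278,201)),("handle low",(463,425),(287,280))]:
    p,e=tri((240+a[0]/4,100+a[1]/4),(250+b[0]/4,100+b[1]/4)); print(n,p.round(4),jig(p).round(1),e)
E
```

```text
tip [0.585  0.0903 0.251 ] [[ 40.3 181.9]] 0.00017718501192444307
handle end [0.5881 0.1224 0.1707] [[ 40.3 214.1]] 0.004096079019533778
handle low [0.5852 0.0928 0.1012] [[ 40.3 184.3]] 0.00338147567114364
```

Emit:
{"fn": "apply_moves", "kwargs": {
  "motion": "0 0 0 2 0 -40 -1; 0 0 0 0 0 -30 -1; 0 0 0 0 0 -20 -1; 0 0 0 0 0 0 -1"
}}

```text
time: 17.98
tool_pos: [0.5821, 0.0903, 0.1371]
tool_rot: [-2.17, 0.105, 2.177]
contact_force: [0.5, -0.1, 0.9]
width: 0.003
```

```bash
python3 - <<'E'
from h import *
s=sense(); print(s["tool_pos"],jig(s["tool_pos"]),s["contact_force"],s["width"])
p,d=capture("side"); cv2.imwrite("pics/s19.png",cv2.resize(p[100:250,250:400],None,fx=4,fy=4,interpolation=cv2.INTER_CUBIC))
p,d=capture("scene"); cv2.imwrite("pics/c19.png",cv2.resize(p[140:240,300:400],None,fx=6,fy=6,interpolation=cv2.INTER_CUBIC))
E
```

```text
[0.58211723 0.09034414 0.1370713 ] [[ 37.43664865 181.62078941]] [ 0.5128085  -0.12899645  0.8841952 ] 0.0030240037692575595
```

View pics/s19.png

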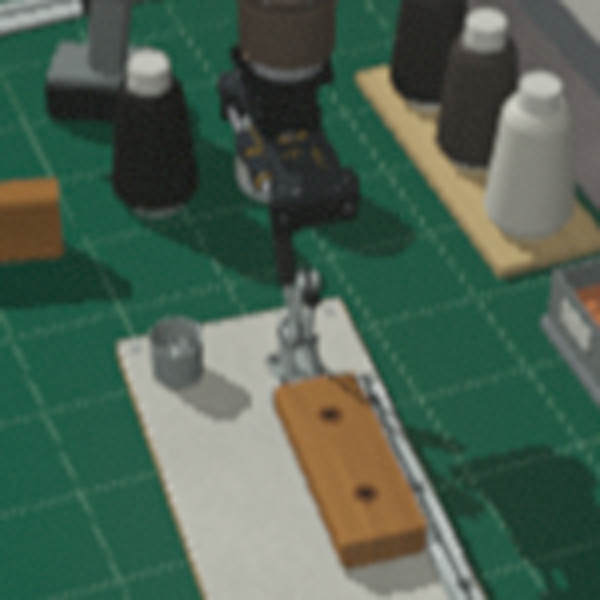

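View pics/c19.png

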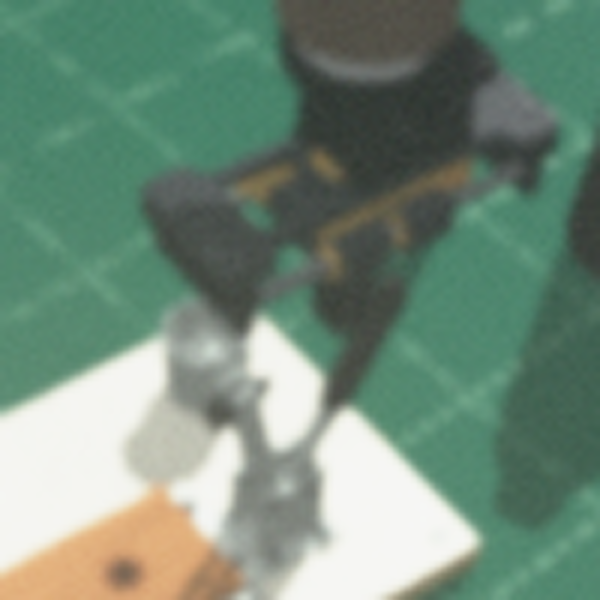

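Emit:
{"fn": "apply_moves", "kwargs": {
  "motion": "0 0 0 0.4 4 -5 -1; 0 0 0 0.4 4 -5 -1; 0 0 0 0.4 4 -5 -1; 0 0 0 0.4 4 -5 -1; 0 0 0 0.4 4 -6 -1"
}}

```text
time: 18.7
tool_pos: [0.5857, 0.112, 0.1124]
tool_rot: [-2.174, 0.101, 2.172]
contact_force: [-0.1, -1.5, 3.7]
width: 0.005
```

```bash
python3 - <<'E'
from h import *
s=sense(); print(s["tool_pos"],jig(s["tool_pos"]),s["contact_force"],s["width"])
p,d=capture("scene"); cv2.imwrite("pics/c20.png",cv2.resize(p[140:240,300:400],None,fx=6,fy=6,interpolation=cv2.INTER_CUBIC))
E
```

```text
[0.58568031 0.1120153  0.11237116] [[ 38.92535867 203.53239556]] [-0.09533449 -1.54739198  3.74285904] 0.004794302100849444
```

View pics/c20.png

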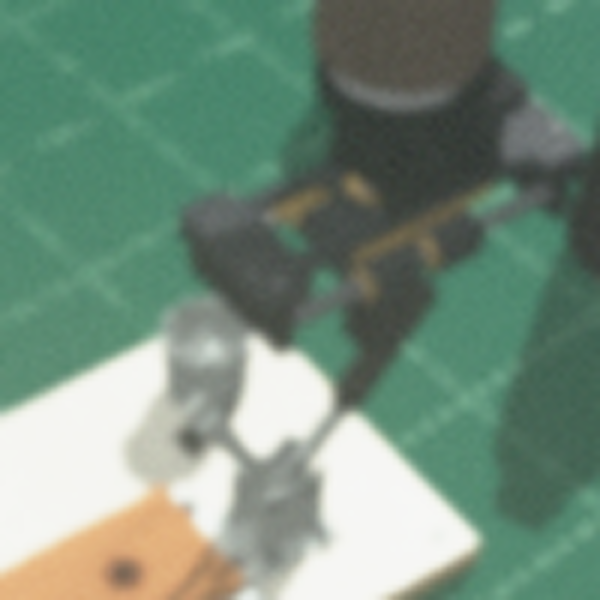

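Emit:
{"fn": "apply_moves", "kwargs": {
  "motion": "0 0 0 0.3 3 -6 -1; 0 0 0 0.3 3 -6 -1; 0 0 0 0.3 3 -6 -1; 0 0 0 0.3 3 -6 -1; 0 0 0 0.3 3 -6 -1"
}}

```text
time: 19.38
tool_pos: [0.5868, 0.1269, 0.0818]
tool_rot: [-2.173, 0.102, 2.173]
contact_force: [0.1, 0.1, 2.2]
width: 0.007
```

Emit:
{"fn": "apply_moves", "kwargs": {
  "motion": "0 0 0 0.2 2 -5 -1; 0 0 0 0.2 2 -5 -1; 0 0 0 0 0 -4 -1; 0 0 0 0 0 -3 -1"
}}

```text
time: 19.88
tool_pos: [0.5874, 0.1307, 0.0652]
tool_rot: [-2.174, 0.102, 2.173]
contact_force: [1.3, 1.8, 2.4]
width: 0.008
```

```bash
python3 - <<'E'
from h import *
s=sense(); print(s["tool_pos"],jig(s["tool_pos"]),s["contact_force"],s["width"])
p,d=capture("scene"); cv2.imwrite("pics/c21.png",cv2.resize(p[140:240,300:400],None,fx=6,fy=6,interpolation=cv2.INTER_CUBIC))
E
```

```text
[0.58735778 0.13074084 0.0652242 ] [[ 38.81674994 222.33260098]] [1.28798779 1.81065507 2.41889316] 0.008189538855929419
```

View pics/c21.png

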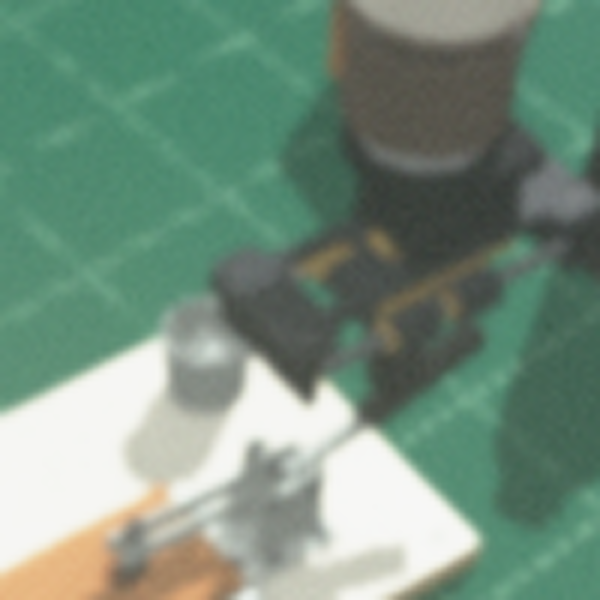

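Emit:
{"fn": "apply_moves", "kwargs": {
  "motion": "0 0 0 0 0 -4 -1; 0 0 0 0 0 -4 -1; 0 0 0 0 0 -3 -1"
}}

```text
time: 20.3
tool_pos: [0.5878, 0.1311, 0.0545]
tool_rot: [-2.175, 0.101, 2.172]
contact_force: [1.0, 2.4, 4.8]
width: 0.006
```

Emit:
{"fn": "apply_moves", "kwargs": {
  "motion": "0 0 0 0 0 -3 -1; 0 0 0 0 0 -2 -1; 0 0 0 0 0 0 -1"
}}

```text
time: 20.68
tool_pos: [0.5878, 0.1309, 0.0503]
tool_rot: [-2.175, 0.101, 2.172]
contact_force: [-1.2, 2.5, 7.8]
width: 0.003
```

```bash
python3 - <<'E'
from h import *
s=sense(); print(s["tool_pos"],jig(s["tool_pos"]),s["contact_force"],s["width"])
p,d=capture("side"); cv2.imwrite("pics/s22.png",cv2.resize(p[140:240,270:370],None,fx=6,fy=6,interpolation=cv2.INTER_CUBIC))
p,d=capture("scene"); cv2.imwrite("pics/c22.png",cv2.resize(p[140:240,300:400],None,fx=6,fy=6,interpolation=cv2.INTER_CUBIC))
E
```

```text
[0.58775763 0.13094402 0.05029057] [[ 39.19549639 222.57284253]] [-1.16392323  2.47699773  7.84033912] 0.00270159502679783
```

View pics/c22.png

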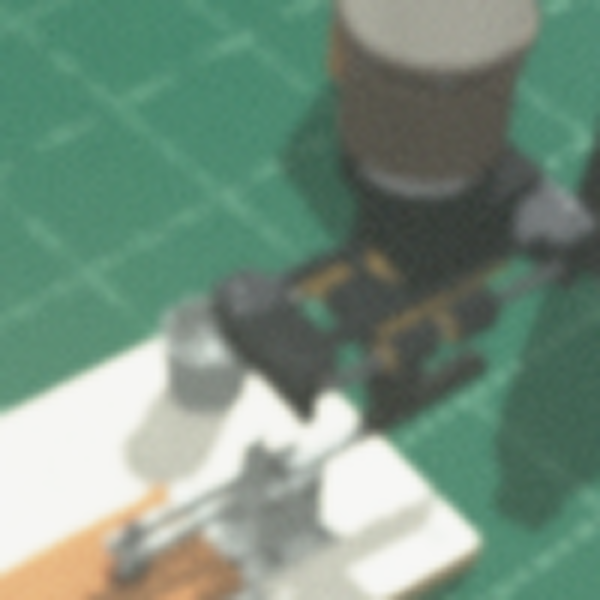

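View pics/s22.png

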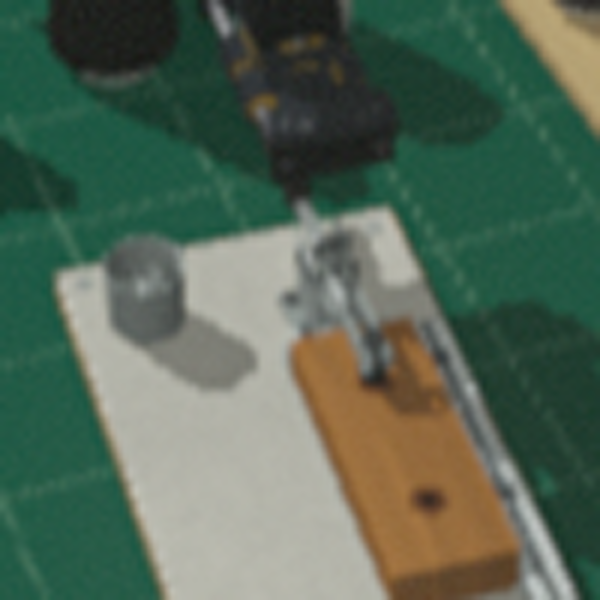

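Emit:
{"fn": "apply_moves", "kwargs": {
  "motion": "0 0 0 0 0 -2 -1; 0 0 0 0 0 -2 -1; 0 0 0 0 0 0 -1"
}}

```text
time: 21.15
tool_pos: [0.588, 0.131, 0.0498]
tool_rot: [-2.177, 0.1, 2.171]
contact_force: [-7.7, 2.3, 24.5]
width: 0.004
```

Emit:
{"fn": "apply_moves", "kwargs": {
  "motion": "0 0 0 0 0 -2 -1; 0 0 0 0 0 -2 -1; 0 0 0 0 0 0 -1"
}}

```text
time: 21.52
tool_pos: [0.5882, 0.131, 0.0493]
tool_rot: [-2.18, 0.099, 2.171]
contact_force: [-13.1, 2.9, 38.8]
width: 0.006
```

Hard stop reached. Lift off and check.

Emit:
{"fn": "apply_moves", "kwargs": {
  "motion": "0 0 0 0 0 8 -1; 0 0 0 0 0 40 -1; 0 0 0 0 0 60 -1; 0 0 0 0 0 60 -1; 0 0 0 -50 0 0 -1"
}}

```text
time: 22.15
tool_pos: [0.5409, 0.1313, 0.2132]
tool_rot: [-2.18, 0.1, 2.162]
contact_force: [-0.9, 1.5, -0.5]
width: 0.005
```

```bash
python3 - <<'E'
from h import *
s=sense(); print(s["tool_pos"],jig(s["tool_pos"]),s["contact_force"],s["width"])
p,d=capture("side"); cv2.imwrite("pics/s23.png",cv2.resize(p[140:260,270:400],None,fx=5,fy=5,interpolation=cv2.INTER_CUBIC))
p,d=capture("scene"); cv2.imwrite("pics/c23.png",cv2.resize(p[160:270,250:400],None,fx=5,fy=5,interpolation=cv2.INTER_CUBIC))
E
```

```text
[0.54085837 0.13132621 0.21315513] [[ -7.52804619 218.49894878]] [-0.8820186   1.51889147 -0.50908682] 0.00545802140887558
```

View pics/c23.png

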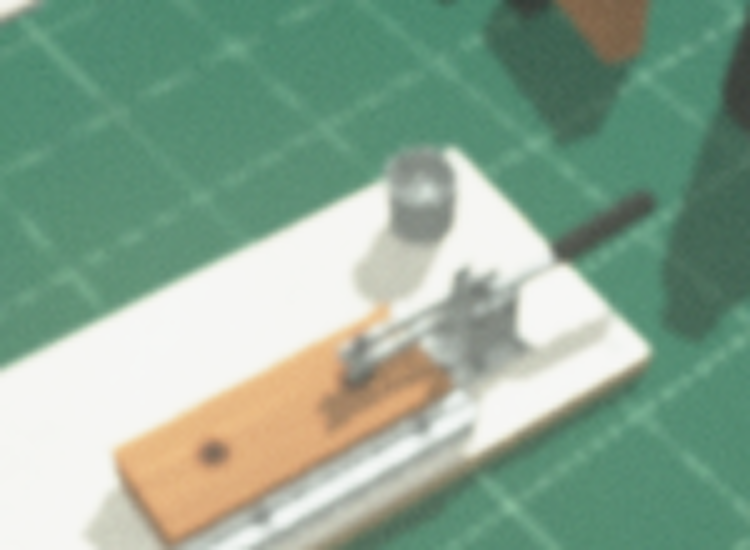

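View pics/s23.png

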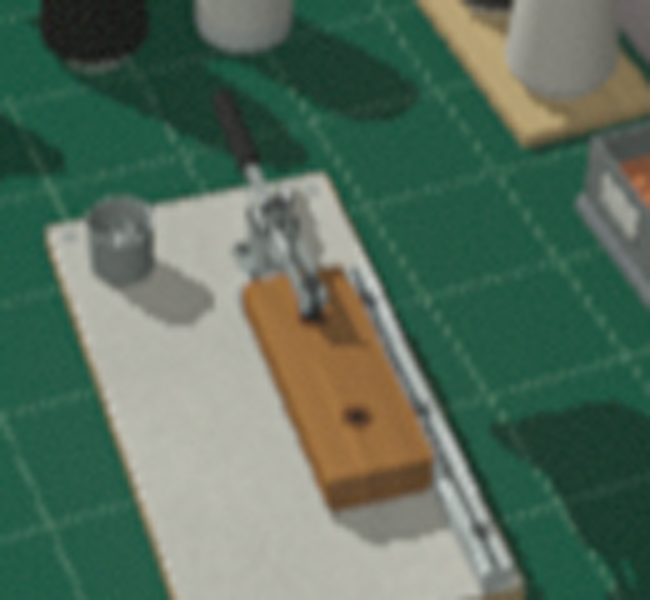

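```bash
python3 - <<'E'
from h import *
for a,b in [((645,200),(223,97)),((560,250),(248,158))]:
    p,e=tri((250+a[0]/5,160+a[1]/5),(270+b[0]/5,140+b[1]/5)); print(jig(p).round(1),p[2].round(4),e)
P=plane("scene",np.array([[117,455],[170,545]])/5+[250,160],.052); print(jig(P))
P=plane("side",np.array([[325,488],[432,458],[243,293]])/5+[270,140],.052); print(jig(P))
E
```

```text
[[ 40.9 281.3]] 0.0734 0.00035963740983619374
[[ 41.1 212.1]] 0.0685 0.00017961125506101
[[  12.68350637  -96.34695492]
 [  84.23938277 -100.29982297]]
[[   2.55060583 -105.77897396]
 [  79.34148083  -99.97009758]
 [   1.93039957   89.19172106]]
```

Emit:
{"fn": "apply_moves", "kwargs": {
  "motion": "0 0 0 49 32 0 -1; 0 0 0 0 0 -60 -1; 0 0 0 0 0 -55 -1; 0 0 0 0 0 -25 -1; 0 0 0 0 0 -10 -1"
}}

```text
time: 22.88
tool_pos: [0.584, 0.161, 0.0557]
tool_rot: [-2.168, 0.107, 2.182]
contact_force: [0.4, 0.6, 0.2]
width: 0.005
```

Emit:
{"fn": "apply_moves", "kwargs": {
  "motion": "0 0 0 0 0 -6 -1; 0 0 0 0 0 -3 -1; 0 0 0 0 0 -3 -1"
}}

```text
time: 23.25
tool_pos: [0.5862, 0.162, 0.0523]
tool_rot: [-2.176, 0.102, 2.174]
contact_force: [-12.4, -2.0, 28.2]
width: 0.006
```

Emit:
{"fn": "apply_moves", "kwargs": {
  "motion": "0 0 0 0 0 -2 -1; 0 0 0 0 0 0 -1"
}}

```text
time: 23.5
tool_pos: [0.5863, 0.1621, 0.0523]
tool_rot: [-2.177, 0.101, 2.172]
contact_force: [-12.0, -2.5, 25.8]
width: 0.008
```

Emit:
{"fn": "apply_moves", "kwargs": {
  "motion": "0 0 0 0 0 12 -1; 0 0 0 0 0 50 -1; 0 0 0 0 0 60 -1; 0 0 0 0 0 40 -1; 0 0 0 -60 -20 0 -1"
}}

```text
time: 24.12
tool_pos: [0.5317, 0.1451, 0.2119]
tool_rot: [-2.183, 0.096, 2.159]
contact_force: [-1.8, 0.3, -1.3]
width: 0.007
```

```bash
python3 - <<'E'
from h import *
s=sense(); print(s["tool_pos"],s["contact_force"])
A,_=capture("side"); cv2.imwrite("pics/s24.png",cv2.resize(A[140:260,270:400],None,fx=5,fy=5,interpolation=cv2.INTER_CUBIC))
p,d=capture("scene"); cv2.imwrite("pics/c24.png",cv2.resize(p[160:270,250:400],None,fx=5,fy=5,interpolation=cv2.INTER_CUBIC))
E
```

```text
[0.53173367 0.14510823 0.21189304] [-1.78956018  0.25854659 -1.2834956 ]
```

View pics/c24.png

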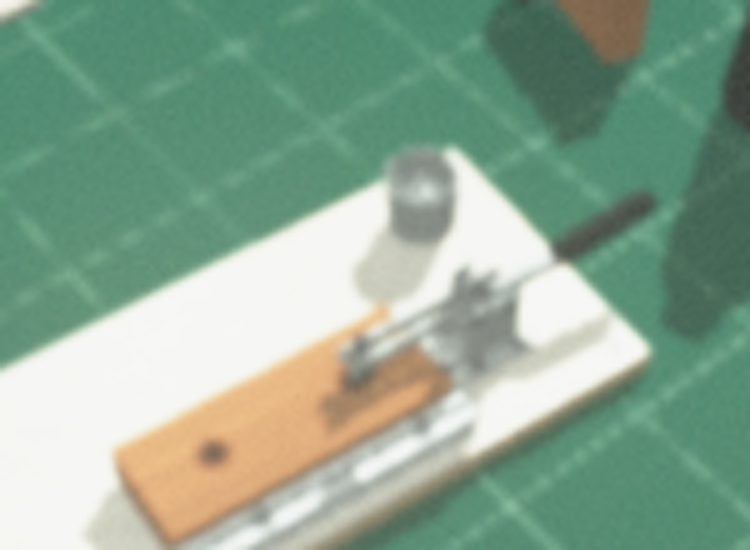

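View pics/s24.png

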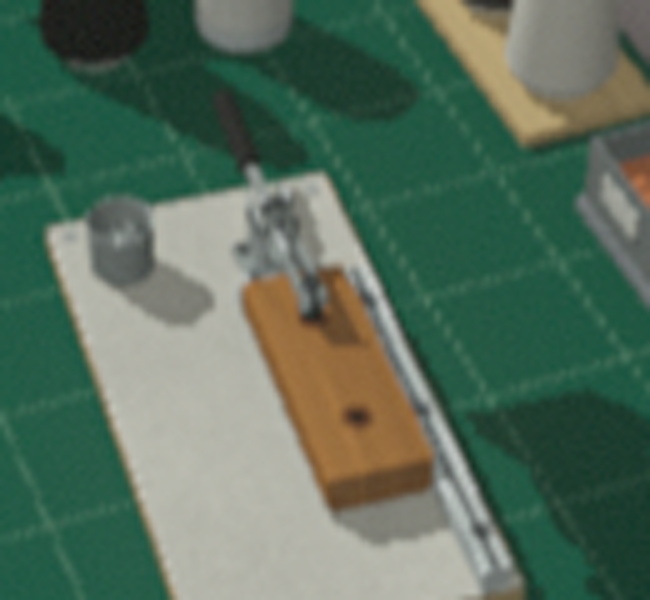

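The second press changed nothing: the handle is on its stop, the spindle is on the core, the core is flush and the tin hasn't moved. I'm handing the job in.

```bash
python3 -c "
from plant import *
print(finish_job())"
```

```text
the job is handed in; nothing more can be done
None
```

I tipped the core onto its rounded face, pushed it against the back fence and the end stop, and pushed the clamp handle down to its hard stop. I handed the job in after about 24 s, with the arm clear of everything. The interface gives no verdict.

**Where my last checks agree**
- **Core against the fence and stop:** in the pictures it lies flat, holes up, flush on both sides. The push against the fence stopped at the same tool position twice, with 10 and 12 N. The push against the end stop held at 19 N.
- **Core position:** the camera corners put its centre at about (44.5, 1.2) mm in the jig's frame. The target is (42, 0), and the difference is about the size of the measuring error.
- **Handle:** it stopped hard at two points along the grip, with about 39 N and 26–28 N. The second press changed nothing visible, and the spindle rests on the core.
- **Other things on the bench:** the nut tin looks unmoved, and I saw nothing else disturbed.

**What disagreed or couldn't be checked**
- **Fingertip height:** the fingertips are about 20 mm higher than the reported TCP. My first topple attempt therefore passed over the core without moving it. I corrected this from the pictures.
- **Wrist camera:** it reads about 7 mm short in x compared with the two fixed cameras.
- **Handle angle:** the slope along the grip came out at about 0.07–0.08 rad by both camera and touch. The grip's height suggests it is nearer 0. The limit is 0.1 rad.
- **Arm pressure on the core:** I could not measure it directly.

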